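Draw down the sheet press with the box key

TASK

Take the larger box key out of its wooden block and tighten the four nuts of the sheet press evenly, clockwise and in cross order (after each nut the one diagonally opposite): go round once giving every nut about an eighth of a turn, then go round again the same way bringing each nut up firm, feeling for it and not forcing it. Turn the nuts only with the key, do not lean on it, leave the other things where they are, and stand the key back in its hole in the block.

Things in the scene. Friction and masses are not known exactly. Their poses are not given: they have to be found in the camera images.
- press: sheet press: a 205 mm square plywood base and top board with a pile of blotting paper between them and four upright bolts with square nuts. Origin: on the table under its centre. The bolts stand at x, y = +-75 mm in its frame. Upper face of the top board 57 mm, washers 59.5 mm, nuts 72.5 mm, bolt ends 76 mm above the table. Fixed
- board: the top board of the press with its four washers, 205 x 205 x 15 mm; origin: centre of its underside, 42 mm above the table. Wood that must not be leant on: the key may rest on a washer but not bear on it with more than about 70 N
- nut_a_top (a point): centre of the top of the square nut at the -x +y corner (signs in the press's frame): steel, 19 mm across flats, 13 mm high, top edges chamfered; on a washer 36 mm across. The point turns with the nut: its x and y axes point square to its sides, z up. The bolt end, 12 mm thick, stands 3.5 mm out of it
- nut_b_top (a point): centre of the top of the square nut at the +x +y corner (signs in the press's frame): steel, 19 mm across flats, 13 mm high, top edges chamfered; on a washer 36 mm across. The point turns with the nut: its x and y axes point square to its sides, z up. The bolt end, 12 mm thick, stands 3.5 mm out of it
- nut_c_top (a point): centre of the top of the square nut at the +x -y corner (signs in the press's frame): steel, 19 mm across flats, 13 mm high, top edges chamfered; on a washer 36 mm across. The point turns with the nut: its x and y axes point square to its sides, z up. The bolt end, 12 mm thick, stands 3.5 mm out of it
- nut_d_top (a point): centre of the top of the square nut at the -x -y corner (signs in the press's frame): steel, 19 mm across flats, 13 mm high, top edges chamfered; on a washer 36 mm across. The point turns with the nut: its x and y axes point square to its sides, z up. The bolt end, 12 mm thick, stands 3.5 mm out of it
- nut_a (a joint): turn of nut a in rad, growing clockwise seen from above (tightening); starts finger tight at 0 to 0.15. It drags at about 0.2 N m either way and stays where it is left. Somewhere from 1.1 to 1.35, not told and different for each nut, it comes up firm: from there the torque climbs by about 8 N m per rad. A pull of 0.4 to 0.9 N m is right; over 1.4 N m forces it. The nut does not sink noticeably
- nut_b (a joint): turn of nut b in rad, behaves as nut a. Opposite pairs: a and c, b and d
- nut_c (a joint): turn of nut c in rad, behaves as nut a. Opposite pairs: a and c, b and d
- nut_d (a joint): turn of nut d in rad, behaves as nut a. Opposite pairs: a and c, b and d
- block: wooden block 80 x 200 x 50 mm (x, y, z) with two round holes 41 mm wide and 30 mm deep, their mouths widened by a 5 mm chamfer; origin: centre of its underside. Fixed
- block_hole0 (a point): centre of the mouth of one hole, at y = -55 mm of the block, 50 mm above the table; the hole's floor is 20 mm above the table
- block_hole1 (a point): centre of the mouth of the other hole, at y = +55 mm of the block
- wrench: the larger box key, 0.3 kg, 98 mm high, standing socket down in one of the two holes: square socket at the foot, round shank 16 mm thick, and on top a black T-handle, a flat-sided rubber bar 100 mm long (key's x), 20 mm wide (y), 24 mm high, with short steel ends. Origin: centre of the foot, z up
- wrench_foot (a point): centre of the open foot of the larger key. Square socket, 21 mm wide inside with a 1.5 mm lead-in, 29 mm outside, 30 mm deep, its sides parallel and square to the T-handle (key's x): to slip on, the handle must lie square or parallel to the nut's sides, within about 5 degrees. Fully down, the foot stands on the washer
- wrench_grip (a point): centre of the larger key's T-handle, 86 mm above its foot, where it is gripped across the bar; the bar reaches from 74 to 98 mm above the foot
- small_key: smaller box key of the same kind, for 13 mm nuts, in the other hole: 79 mm high, T-handle 76 x 14 x 18 mm; does not fit these nuts. Leave it in its hole. Origin: centre of its foot
- tape: roll of masking tape, 72 mm across, 19 mm high, lying on the middle of the top board; leave it there. Origin: centre of its underside
- mug: white mug, 85 mm high, beside the press; origin: centre of its underside
- tumbler: red plastic tumbler, 110 mm high, behind the press; origin: centre of its underside
- glue: glue bottle, 120 mm high; origin: centre of its underside
- brush_jar: tin with paint brushes, tin 100 mm and brushes to 250 mm high; origin: centre of its underside
- marker: green marker pen, 160 mm long, lying on the table; origin: its middle, underside
There are look-alikes about, which are no part of the job. What is shaped like the wrench but white or yellow is not meant. Of the things shaped like the block, the wooden one is meant.

How it is judged:
By the outcome, as a careful person would: the job done as asked, in the order asked, and still so for the second after the job is handed in, with the robot touching nothing.
It also fails if it takes over 72 s, if anything falls off the work surface, if the arm or the gripper's body presses on something with over 40 N, if the wrist force passes 120 N, or if a joint passes its speed limit or range.

ROBOT

A 6-joint arm with a two-finger parallel gripper is mounted at the origin on the work surface. World frame = base frame: x ahead of the robot, y to its left, z up, the work surface at z = 0. Lengths are in m, angles in degrees, forces in N, time in s.
With the tool pointing down it reaches from about 0.325 to 0.9 m from the base axis. Payload 3.5 kg.
Tool frame: the origin (TCP) lies at the very end of the fingers, on their centre line; the grasp point (between the pads) lies 19 mm behind it (arm.tcp_to_grasp is the distance from the TCP to the grasp point, in m); z points along the fingers, y is the direction in which the jaws open and shut (so a half turn about z gives the same grasp; the last joint's range is limited). The gripper opens to 85 mm and grips with 20 to 120 N. Pads are 22 mm wide; open, the fingers measure 114 mm over their backs; the gripper's body (76 mm by 85 mm) begins 54 mm behind the grasp point. The pads swing forward as they close: fully open they stand 13 mm farther back than shut.
Start: joints at [-69.752, 15.837, -1.513, 72.651, 0, 84.076], TCP at [0.276, -0.561, 0.231] pointing down, gripper open.
Joint ranges: [-178.77, 178.77], [-48.84, 107.48], [-61.69, 71.31], [-111.58, 123.2], [-90, 87.43], [-180, 180]. Speed limits (degrees/s): [147.25, 147.25, 180, 180, 180, 180].

INTERFACE

Orientations are given as a 3x3 rotation matrix whose columns are the frame's x, y, z axes.
In Python, from workcell import arm gives the robot as it stands.
- The arm moves only by the tool servo_tool, never from a script. Its argument "targets" is a list of rows, each a list of 5 numbers: the closure in counts, from 0 (fully open) to 255 (shut), then the shift along the tool's x, y, z in cm, then the turn about the tool's z in rad. A call has 1 to 20 rows; each row is the pose to reach, as a shift and turn from the pose commanded when the call began, along the tool's axes at that moment; what a row does not reach only later rows make up. A row lasts 1/10 s, in which the tool goes at most 50 mm and 8.59 degrees, less where a joint would pass 70% of its speed; a pose out of reach is approached as far as the arm can. A call with a gripper value outside its range is refused whole. The fingers move at their own pace and stop on an object; "squeeze" is the grip in N (left out, the last holds). Time passes only in rows, so rows that repeat a pose let the fingers close. It gives the time, the measured TCP pose, the force and the opening at its end, in the units of the state.
- arm.get_state(): the state, without advancing time (a new reading comes with each control period).
- arm.capture(name): name is "scene" or "top"; returns a dict with "image" (384x512x3 uint8, red, green, blue), "intrinsics" (3x3 intrinsics, pixels), "T" (4x4, takes a point from camera to world coordinates). Camera axes: x right, y up, looking along -z (the intrinsics and any distortion apply to the point x, -y, -z); pixel columns grow to the right and rows downward; lengths in m; the calibration is good to about 2 mm. A picture is of the moment at which its call begins. There is no depth.
- arm.hand_in(): hands the job in, once; it reports no verdict.
Trained networks look in a picture, given as the dict that the camera call returned (one of the last four; its "shot" number tells which), for a name from the list of things; names that differ only in an ending like _2 or _b are one class to them, and where a whole thing is asked for, a point or a joint stands for the part that bears it (a point fixed in the world has none). Each returns a list of dicts, best first, with "score" (0 to 1); they miss things now and then, are a little off and sometimes report something else, mostly with a low value. They report only what shows in the picture. A call takes as long as a camera call. They do not tell look-alikes from the thing itself.
- arm.outline_of(picture, target): "mask" (384x512 bool, what is visible of it).
- arm.landmark_of(picture, target): "position" ([x, y, z] in m, in world coordinates, good to about 4 mm: a listed point, or the origin of a listed thing).
The state is a dict: "clock": time; "joint_positions": joint angles; "qd": joint speeds; "effort": joint torques, N m; "position": TCP position; "tcp_rot": TCP orientation; "force": force on the tool from outside, world axes, zero at the start; "wrist_torque": the same for the moment, N m; "gripper_width": finger opening in m.
Only numpy, scipy, OpenCV 4.12 (cv2) and the standard library are available. Lean on these libraries where they do the work, as an engineer would, in place of code of your own. Each camera call takes 0.05 s, during which the arm holds its last target.

## Working session

There is one attempt and no reset: what is moved stays moved. The work goes in short steps, Python scripts to look and compute and a tool call to move; the robot and the scene stay as the last step left them, time stands still between calls to the robot, and variables do not carry over. Pictures are saved under pics/ and viewed, and the job is handed in when it is done.

Besides the shell and the picture viewer there is one more tool, called after "Call:" as a command line: name --pt "numbers of a row" for each row, then --argument value for the rest. servo_tool: Moves the arm, as the interface text tells. Its arguments: {"type":"object","properties":{"targets":{"type":"array","items":{"type":"array","items":{"type":"number"}}},"squeeze":{"type":"number"}},"required":["targets"]}

```bash
ls; mkdir -p pics; python3 - <<'E'
from workcell import arm
import cv2
s=arm.get_state()
for k,v in s.items(): print(k,v)
for n in ("scene","top"):
    p=arm.capture(n); print(n,p["intrinsics"],p["T"],p.keys())
    cv2.imwrite(f"pics/{n}0.png",cv2.resize(p["image"][:,:,::-1],None,fx=1.5,fy=1.5))
E
```

```text
pics
clock 0.0
joint_positions [-6.97522343e+01  1.58782318e+01 -1.60061684e+00  7.26504965e+01
 -4.78281177e-04  8.40764796e+01]
qd [-0.0536589   0.07304346 -0.0445851   0.11527866  0.02267832  0.00476216]
effort [-1.22112073e-03 -4.45508766e+01  2.95202440e+01  1.63933577e-02
 -1.06140815e-04  3.53199582e-06]
position [ 0.27537837 -0.56016956  0.23013718]
tcp_rot [[ 8.97479603e-01  4.41055257e-01 -7.89107167e-04]
 [ 4.41055906e-01 -8.97477139e-01  2.11510512e-03]
 [ 2.24672589e-04 -2.24630408e-03 -9.99997452e-01]]
force [0.24228503 0.25560941 0.15180445]
wrist_torque [ 0.0001538   0.01237087 -0.00913532]
gripper_width 0.08550476112894358
scene [[399.95521981   0.         253.45325122]
 [  0.         399.95521981 194.95938888]
 [  0.           0.           1.        ]] [[-4.17957320e-01 -6.88304861e-01  5.92914915e-01  1.13659770e+00]
 [ 9.08466638e-01 -3.16513944e-01  2.72960236e-01  3.45291852e-01]
 [-2.14018600e-04  6.52729149e-01  7.57591323e-01  8.52141016e-01]
 [ 0.00000000e+00  0.00000000e+00  0.00000000e+00  1.00000000e+00]] dict_keys(['image', 'intrinsics', 'T', 'shot'])
top [[376.68734918   0.         258.9352703 ]
 [  0.         376.68734918 195.54564005]
 [  0.           0.           1.        ]] [[-0.00611047  0.99518578 -0.09781579  0.45384431]
 [-0.99993461 -0.0070264  -0.0090221   0.05572058]
 [-0.00966596  0.09775426  0.99516364  1.01454277]
 [ 0.          0.          0.          1.        ]] dict_keys(['image', 'intrinsics', 'T', 'shot'])
```

View pics/scene0.png

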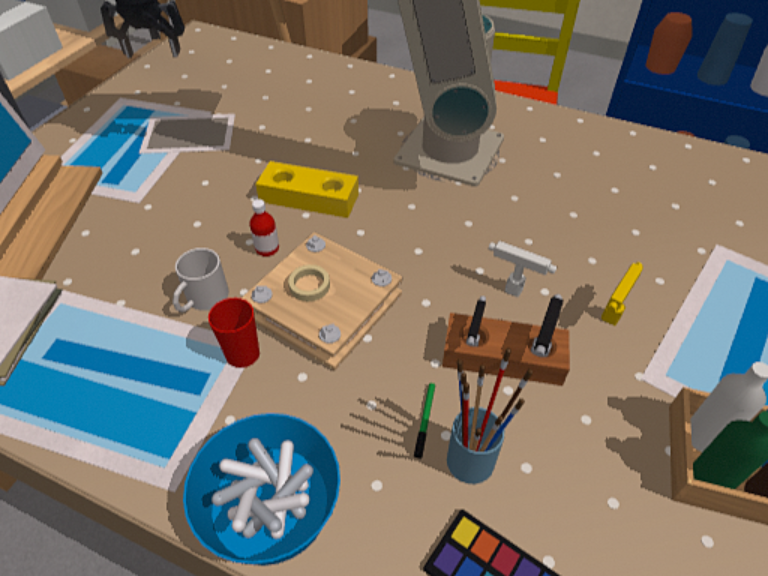

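View pics/top0.png

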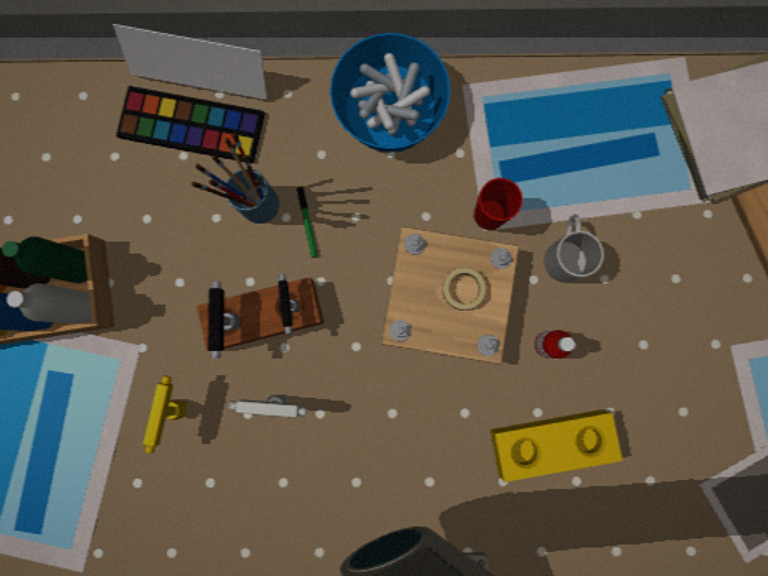

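```bash
cat > h.py <<'E'
import numpy as np, cv2
from workcell import arm
def proj(p,X):
    X=np.atleast_2d(X); T=p["T"]; c=(X-T[:3,3])@T[:3,:3]
    c=c*np.array([1,-1,-1]); K=p["intrinsics"]; u=c@K.T; return u[:,:2]/u[:,2:]
def ray(p,uv,z):
    uv=np.atleast_2d(uv); K=p["intrinsics"]; T=p["T"]
    d=np.c_[uv,np.ones(len(uv))]@np.linalg.inv(K).T*np.array([1,-1,-1]); d=d@T[:3,:3].T
    o=T[:3,3]; return o+d*((z-o[2])/d[:,2])[:,None]
E
python3 - <<'E'
from h import *
for n in ("scene","top"):
    p=arm.capture(n)
    for t in "press board nut_a_top nut_b_top nut_c_top nut_d_top block block_hole0 block_hole1 wrench wrench_foot wrench_grip small_key tape mug tumbler glue brush_jar".split():
        for r in arm.landmark_of(p,t)[:3]: print(n,t,round(r["score"],2),np.round(r["position"],4),np.round(proj(p,r["position"])[0]*1.5))
print(arm.get_state()["clock"])
E
```

```text
scene board 0.83 [ 0.5445 -0.0408  0.0426] [322. 292.]
scene nut_a_top 0.51 [0.4891 0.0451 0.07  ] [379. 275.]
scene nut_b_top 0.4 [0.6283 0.0186 0.0698] [329. 327.]
scene nut_c_top 0.53 [ 0.6089 -0.1307  0.0733] [257. 289.]
scene nut_d_top 0.44 [ 0.4558 -0.1028  0.0747] [314. 237.]
scene block 0.83 [0.5135 0.2889 0.002 ] [502. 356.]
scene block 0.57 [ 0.2897 -0.2117 -0.0005] [310. 199.]
scene block_hole0 0.78 [ 0.2793 -0.1619  0.0475] [331. 185.]
scene block_hole0 0.72 [0.5275 0.2356 0.0485] [473. 335.]
scene block_hole0 0.65 [0.5003 0.341  0.0479] [539. 344.]
scene block_hole1 0.78 [ 0.2793 -0.1619  0.0475] [331. 185.]
scene block_hole1 0.72 [0.5275 0.2356 0.0485] [473. 335.]
scene block_hole1 0.65 [0.5003 0.341  0.0479] [539. 344.]
scene wrench 0.95 [0.3562 0.2686 0.0011] [517. 289.]
scene wrench 0.73 [0.498  0.3428 0.0217] [538. 353.]
scene wrench 0.64 [0.3513 0.4398 0.0024] [610. 317.]
scene wrench_foot 0.97 [0.5015 0.3419 0.0187] [536. 355.]
scene wrench_foot 0.79 [ 0.3517  0.439  -0.    ] [609. 318.]
scene wrench_foot 0.64 [ 0.3606  0.2599 -0.0004] [511. 290.]
scene wrench_gri
[... 1713 characters left out ...]
2 [0.3549 0.2654 0.0004] [276. 406.]
top wrench_foot 0.85 [ 0.3518  0.4399 -0.0011] [178. 408.]
top wrench_foot 0.78 [0.5035 0.3437 0.0265] [229. 321.]
top wrench_grip 0.91 [0.4997 0.3435 0.1086] [215. 321.]
top wrench_grip 0.69 [0.3571 0.2648 0.0857] [265. 410.]
top wrench_grip 0.57 [0.533  0.2338 0.0214] [293. 304.]
top small_key 0.67 [0.5331 0.234  0.0245] [292. 304.]
top small_key 0.49 [ 0.4561 -0.2163 -0.0008] [546. 347.]
top mug 0.62 [ 0.6158 -0.2539 -0.0013] [564. 258.]
top tumbler 0.58 [ 0.6974 -0.1179 -0.0016] [488. 214.]
top glue 0.69 [ 0.4581 -0.2186 -0.0017] [547. 345.]
top brush_jar 0.77 [0.7185 0.2996 0.0021] [260. 205.]
top brush_jar 0.22 [0.6307 0.0214 0.0746] [414. 243.]
2.0
```

```bash
python3 - <<'E'
from h import *
I={}
for n in ("scene","top"):
    p=arm.capture(n); I[n]=p
    np.savez(f"p_{n}.npz",**{k:p[k] for k in ("image","intrinsics","T")})
    im=p["image"][:,:,::-1]
    tiles=[]
    for t in ([.4855,.045,.0725],[.630,.020,.0725],[.608,-.130,.0725],[.457,-.1008,.0725]):
        u=proj(p,[t])[0]; x,y=int(u[0])-16,int(u[1])-16
        tiles.append(cv2.resize(im[y:y+32,x:x+32],(384,288) if 0 else (300,300),interpolation=cv2.INTER_CUBIC))
    cv2.imwrite(f"pics/nuts_{n}.png",np.vstack([np.hstack(tiles[:2]),np.hstack(tiles[2:])]))
p=I["top"];im=p["image"][:,:,::-1]
cv2.imwrite("pics/blk.png",cv2.resize(im[170:250,120:230],None,fx=7,fy=7,interpolation=cv2.INTER_CUBIC))
E
```

```text
(no output)
```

View pics/nuts_top.png

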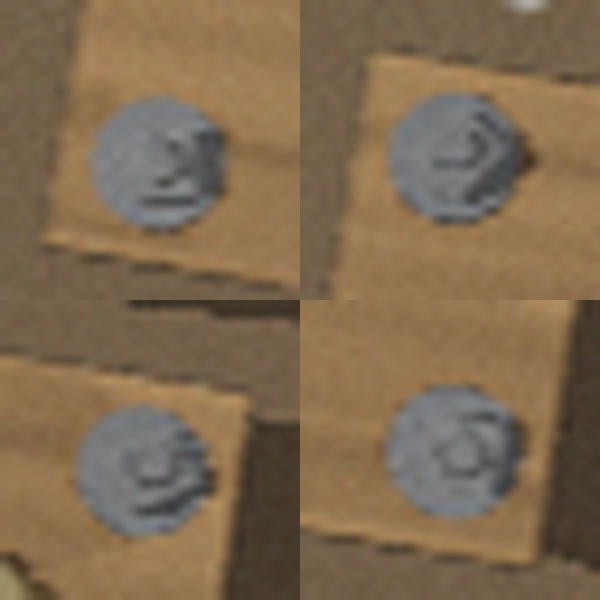

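View pics/nuts_scene.png

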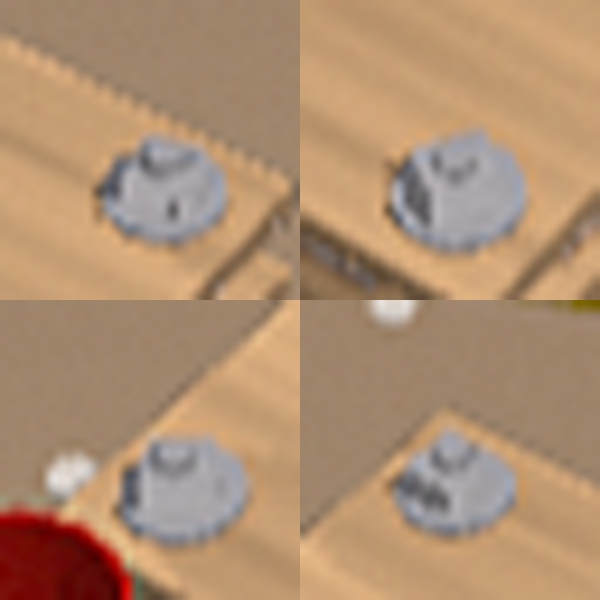

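View pics/blk.png

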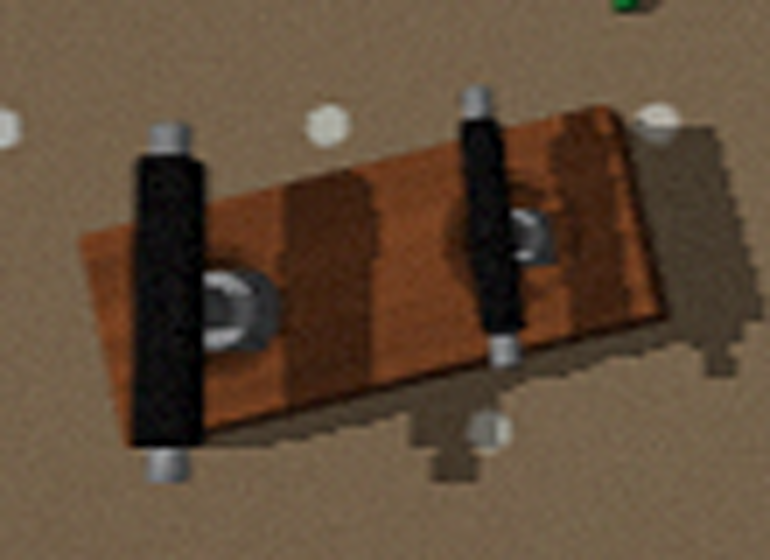

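```bash
cat > fit.py <<'E'
import numpy as np, sys
from h import proj
from scipy.optimize import least_squares
P={n:dict(np.load(f"p_{n}.npz")) for n in ("scene","top")}
W=17; S=3
def hit_convex(o,d,N,D):  # N x<=D ; returns tnear, normal idx, hit
    a=d@N.T; b=D-o@N.T
    with np.errstate(divide='ignore',invalid='ignore'): t=b/a
    ent=np.where(a<-1e-9,t,-np.inf); ext=np.where(a>1e-9,t,np.inf)
    bad=((np.abs(a)<=1e-9)&(b<0)).any(1)
    tn=ent.max(1); i=ent.argmax(1); tf=ext.min(1)
    return np.where((tn<tf)&(tn>1e-6)&~bad,tn,np.inf),N[i]
def prism(n,r,z0,z1,yaw=0,ch=0,c=(0,0)):
    th=yaw+np.arange(n)*2*np.pi/n
    N=np.c_[np.cos(th),np.sin(th),0*th]; D=np.full(n,r)
    N=np.vstack([N,[0,0,1],[0,0,-1]]); D=np.r_[D,z1,-z0]
    if ch:
        M=np.c_[np.cos(th),np.sin(th),0*th+1]/np.sqrt(2)
        N=np.vstack([N,M]); D=np.r_[D,np.full(n,(r+z1-ch)/np.sqrt(2))]
    D=D+N[:,:2]@np.array(c); return N,D
def basis(p,ctr,yaw,byaw,bc,light,off,ch,uv0):
    g=(np.arange(2*W*S)+.5)/S-.5
    U,V=np.meshgrid(uv0[0]-W+g,uv0[1]-W+g); U=U-off[0];V=V-off[1]
    d=np.c_[U.ravel(),V.ravel(),np.ones(U.size)]@np.linalg.inv(p["intrinsics"]).T*np.array([1,-1,-1])@p["T"][:3,:3].T
    o=np.broadcast_to(p["T"][:3,3],d.shape)
    objs=[prism(4,.1025,.042,.057,byaw,0,bc),prism(32,.018,.057,.0595,0,0,ctr),prism(4,.0095,.0595,.0725,yaw,ch,ctr),prism(24,.006,.0725,.076,0,0,ctr),
      (np.array([[0,0,1.]]),np.array([0.]))]
    T=[];Nn=[]
    for N,D in objs:
        t,n=hit_convex(o,d,N,D); T.append(t);Nn.append(n)
    T=np.array(T); k=T.argmin(0); t=T.min(0); n=np.array(Nn)[k,np.arange(len(k))]
    x=o+d*t[:,None]+n*1e-5; L=light/np.linalg.norm(light)
    sh=np.zeros(len(k),bool)
    for N,D in objs[:4]: sh|=np.isfinite(hit_convex(x,np.broadcast_to(L,x.shape),N,D)[0])
    df=np.maximum(0,n@L)*~sh
    steel=(k>0)&(k<4); wood=k==0; tab=k==4
    B=[steel, steel*df, steel*np.maximum(0,n[:,2]), wood,wood*df,tab,tab*df]
    B=np.array(B,float).reshape(7,2*W,S,2*W,S).mean((2,4)); return B
def corners(x):
    c,s=np.cos(x[2]),np.sin(x[2]); R=np.array([[c,-s],[s,c]])
    return x[:2]+(np.array([[-.075,.075],[.075,.075],[.075,-.075],[-.075,-.075]])@R.T)
UV={}
def setup(x0):
    for n in P:
        UV[n]=np.round(proj(P[n],np.c_[corners(x0),np.full(4,.066)])).astype(int)
def patch(n,i):
    u,v=UV[n][i]; return P[n]["image"][v-W:v+W,u-W:u+W].astype(float).mean(2)
def resid(n,i,x,yaw,light,off,ch,full=False):
    B=basis(P[n],corners(x)[i],yaw,x[2],x[:2],light,off,ch,UV[n][i]); A=B.reshape(7,-1).T
    y=patch(n,i).ravel(); c=np.linalg.lstsq(np.vstack([A,np.eye(7)*.3]),np.r_[y,np.zeros(7)],rcond=None)[0]
    r=y-A@c
    if full: return r,(A@c).reshape(2*W,2*W)
    return r
E
cat > run1.py <<'E'
from fit import *
x0=np.array([.5455,-.0415,np.deg2rad(-10)])
# yaw of press from nut landmarks
L=np.array([[.4855,.045],[.630,.020],[.608,-.130],[.457,-.1008]])
e=(L[1]-L[0]+L[2]-L[3]); x0=np.r_[L.mean(0),np.arctan2(e[1],e[0])]; print(x0)
setup(x0)
best=None
for az in (90,120,60):
  for el in (40,55,70):
    a,b=np.deg2rad(az),np.deg2rad(el); l=np.array([np.cos(a)*np.cos(b),np.sin(a)*np.cos(b),np.sin(b)])
    cost=0;ys=[]
    for i in range(4):
        cs=[sum((resid(n,i,x0,y,l,(0,0),.0015)**2).sum() for n in P) for y in np.deg2rad(np.arange(0,90,10))]
        cost+=min(cs); ys.append(10*int(np.argmin(cs)))
    print(az,el,round(cost),ys)
    if best is None or cost<best[0]: best=(cost,az,el,ys)
np.save("init.npy",np.r_[x0,best[1:3],best[3]])
E
time python3 run1.py
```

```text
[ 0.545125   -0.04145    -0.18140162]
90 40 2070704 [10, 50, 50, 70]
90 55 1217245 [0, 50, 30, 70]
90 70 1659943 [10, 50, 30, 70]
120 40 2173418 [10, 70, 80, 70]
120 55 1574475 [10, 50, 40, 70]
120 70 1888837 [10, 50, 30, 70]
60 40 2433169 [10, 50, 30, 70]
60 55 1752219 [0, 50, 20, 70]
60 70 1887945 [0, 50, 30, 70]
real	1m10.490s
user	4m1.070s
sys	0m28.165s
```

```bash
cat > run2.py <<'E'
from fit import *
i0=np.load("init.npy"); setup(i0[:3]); 
def unpack(q):
    a,b=np.deg2rad(q[3:5]); l=np.array([np.cos(a)*np.cos(b),np.sin(a)*np.cos(b),np.sin(b)])
    x=np.array([i0[0]+q[0]/1e3,i0[1]+q[1]/1e3,i0[2]+np.deg2rad(q[2])])
    return x,l,{"scene":q[5:7],"top":q[7:9]},q[9]/1e3,np.deg2rad(q[10:14])
def f(q):
    x,l,off,ch,y=unpack(q)
    r=[resid(n,i,x,y[i],l,off[n],ch) for n in P for i in range(4)]
    return np.r_[np.concatenate(r)/8,q[5:9]*20]
q0=np.r_[0,0,0,i0[3:5],0,0,0,0,1.5,i0[5:9]]
best=None
for k in range(2):
    s=least_squares(f,q0,loss="soft_l1",x_scale=np.array([1,1,.5,5,5,.5,.5,.5,.5,.5,4,4,4,4]),diff_step=None,max_nfev=25,jac=lambda q:np.array([(f(q+h)-f(q-h))/(2*abs(h).sum()) for h in np.diag([.4,.4,.3,1.5,1.5,.2,.2,.2,.2,.2,2,2,2,2])]).T)
    q0=s.x; print(s.cost,np.round(s.x,2))
np.save("q.npy",s.x)
x,l,off,ch,y=unpack(s.x); print(x,corners(x),np.rad2deg(y))
for i in range(4):
    ys=np.arange(0,90,3)
    print(i,[ int(sum(2*8*8*(np.sqrt(1+(resid(n,i,x,np.deg2rad(a),l,off[n],ch)/8)**2)-1).sum() for n in P)/100) for a in ys])
E
time python3 run2.py
```

```text
3939.9600014507896 [-8.000e-02  1.120e+00  4.000e-01  8.644e+01  5.589e+01  1.400e-01
  3.000e-02 -8.000e-02 -6.500e-01  8.000e-02 -2.310e+00  4.596e+01
  2.457e+01  7.401e+01]
3939.6062389963654 [-8.000e-02  1.120e+00  4.000e-01  8.644e+01  5.589e+01  1.400e-01
  3.000e-02 -8.000e-02 -6.500e-01  8.000e-02 -2.310e+00  4.596e+01
  2.457e+01  7.401e+01]
[ 0.54504074 -0.04032929 -0.17433614] [[ 0.48418667  0.04654293]
 [ 0.63191296  0.02052477]
 [ 0.6058948  -0.12720152]
 [ 0.45816852 -0.10118336]] [-2.30692903 45.96467777 24.57239591 74.01336564]
0 [1061, 1073, 1082, 1102, 1111, 1122, 1139, 1146, 1168, 1178, 1185, 1191, 1198, 1202, 1206, 1205, 1197, 1191, 1186, 1185, 1176, 1163, 1156, 1145, 1132, 1117, 1110, 1086, 1078, 1062]
1 [1453, 1446, 1444, 1436, 1430, 1417, 1404, 1391, 1380, 1355, 1330, 1305, 1285, 1268, 1268, 1254, 1262, 1274, 1287, 1302, 1322, 1346, 1365, 1382, 1397, 1410, 1421, 1428, 1442, 1444]
2 [2025, 2011, 2001, 1983, 1969, 1947, 1932, 1918, 1905, 1908, 1921, 1926, 1941, 1953, 1970, 1973, 1979, 1989, 1994, 2001, 2006, 2011, 2014, 2022, 2023, 2025, 2025, 2029, 2027, 2029]
3 [857, 869, 881, 890, 900, 908, 914, 921, 925, 926, 926, 925, 922, 918, 914, 912, 901, 894, 884, 865, 852, 831, 819, 807, 803, 800, 804, 816, 832, 850]
real	8m5.678s
user	28m52.377s
sys	3m19.064s
```

```bash
cat > run3.py <<'E'
from h import *
from scipy.optimize import least_squares
P={n:dict(np.load(f"p_{n}.npz")) for n in ("scene","top")}
off={"scene":np.array([.14,.03]),"top":np.array([-.08,-.65])}
rect={}
for n,box in (("top",(130,185,152,240)),("scene",(350,190,380,245))):
    im=P[n]["image"]; m=np.zeros(im.shape[:2],np.uint8)
    x0,y0,x1,y1=box; m[y0:y1,x0:x1]=(im[y0:y1,x0:x1].max(2)<40)
    nl,lab,st,_=cv2.connectedComponentsWithStats(m); k=1+st[1:,4].argmax(); m=(lab==k).astype(np.uint8)
    print(n,st[k]); ys,xs=np.nonzero(m); rect[n]=m[y0:y1,x0:x1].astype(float); 
    cv2.imwrite(f"pics/m_{n}.png",cv2.resize(np.hstack([m[y0:y1,x0:x1]*255,im[y0:y1,x0:x1].min(2)]),None,fx=6,fy=6,interpolation=0))
def sil(n,q,box):
    c,s=np.cos(q[2]),np.sin(q[2]); x0,y0,x1,y1=box
    L=.043  # placeholder half length of the black part
    L=q[3]
    X=np.array([[q[0]+c*a*L-s*b*.01,q[1]+s*a*L+c*b*.01,z] for a in(-1,1) for b in(-1,1) for z in(.094,.118)])
    u=proj(P[n],X)+off[n]; h=cv2.convexHull(((u-[x0,y0]+.5)*16*16).astype(np.int32))
    m=np.zeros(((y1-y0)*16,(x1-x0)*16),np.uint8); cv2.fillConvexPoly(m,h,1,shift=4)
    return m.reshape(y1-y0,16,x1-x0,16).mean((1,3))
B={"top":(130,185,152,240),"scene":(350,190,380,245)}
def f(q): 
    q=np.array([q[0]/1e3,q[1]/1e3,np.deg2rad(q[2]),q[3]/1e3]); return np.concatenate([(sil(n,q,B[n])-rect[n]).ravel() for n in ("top","scene")])
from scipy.optimize import minimize
for q0 in ([501,343,0,44],[501,343,5,48],[501,341,-5,48]):
    s=minimize(lambda q:(f(q)**2).sum(),q0,method="Nelder-Mead",options=dict(initial_simplex=np.array(q0)+np.vstack([np.zeros(4),np.diag([4,4,6,4])]))); print(s.fun,np.round(s.x,2))
E
python3 run3.py
```

```text
top [139 192  13  42 422]
scene [356 198  19  38 277]
105.45309448242188 [500.83 342.57   0.7   48.04]
105.33621215820312 [500.82 342.66   0.8   48.13]
107.13368225097656 [500.88 342.17   1.08  47.51]
```

Call:
servo_tool --pt "0 30 -35.6 1 -1.35" --pt "0 30 -35.6 1 -1.35" --pt "0 30 -35.6 1 -1.35" --pt "0 30 -35.6 1 -1.35" --pt "0 30 -35.6 1 -1.35" --pt "0 30 -35.6 1 -1.35" --pt "0 30 -35.6 1 -1.35" --pt "0 30 -35.6 1 -1.35" --pt "0 30 -35.6 1 -1.35" --pt "0 60 -71.2 5 -2.7" --pt "0 60 -71.2 5 -2.7" --pt "0 60 -71.2 5 -2.7" --pt "0 60 -71.2 5 -2.7" --pt "0 60 -71.2 5 -2.7" --pt "0 60 -71.2 5 -2.7" --pt "0 60 -71.2 5 -2.7" --pt "0 60 -71.2 5 -2.7" --pt "0 60 -71.2 5 -2.7" --pt "0 60 -71.2 5 -2.7" --pt "0 60 -71.2 5 -2.7" --squeeze 120

```text
clock: 4.1
position: [0.5009, 0.3467, 0.1807]
tcp_rot: [[-1.0, -0.019, 0.001], [-0.019, 1.0, 0.002], [-0.001, 0.002, -1.0]]
force: [0.3, -0.1, 0.0]
gripper_width: 0.0853
```

```bash
python3 - <<'E'
from h import *
p=arm.capture("top");q=arm.capture("scene");s=arm.get_state();print(s["position"],s["joint_positions"],s["tcp_rot"])
a=cv2.resize(p["image"][150:270,100:220,::-1],(390,390),interpolation=cv2.INTER_CUBIC)
b=cv2.resize(q["image"][130:250,300:420,::-1],(390,390),interpolation=cv2.INTER_CUBIC)
cv2.imwrite("pics/pre.png",np.hstack([a,b]))
E
```

```text
[0.49978115 0.3431366  0.18090251] [ 2.83753923e+01  1.57099891e+01 -7.90605563e+00  6.64478268e+01
 -2.15435959e-02  2.74304480e+01] [[-9.99863673e-01 -1.64921919e-02 -8.02135713e-04]
 [-1.64915008e-02  9.99863636e-01 -8.60619854e-04]
 [ 8.16219838e-04 -8.47274106e-04 -9.99999308e-01]]
```

View pics/pre.png

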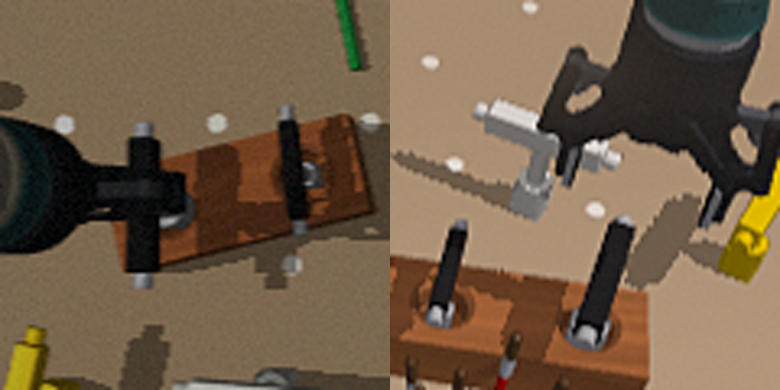

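Call:
servo_tool --pt "0 0 0 4 0" --pt "0 0 0 7 0" --pt "0 0 0 9.4 0" --pt "0 0 0 9.4 0" --pt "255 0 0 9.4 0" --pt "255 0 0 9.4 0" --pt "255 0 0 9.4 0" --pt "255 0 0 9.4 0" --pt "255 0 0 9.4 0" --pt "255 0 0 9.4 0" --squeeze 120

```text
clock: 5.2
position: [0.5011, 0.3431, 0.0889]
tcp_rot: [[-1.0, -0.015, 0.002], [-0.015, 1.0, 0.001], [-0.002, 0.001, -1.0]]
force: [0.1, -0.9, 6.5]
gripper_width: 0.0183
```

Call:
servo_tool --pt "255 0 0 -3 0" --pt "255 0 0 -7 0" --pt "255 0 0 -10 0" --pt "255 0.3 -4 -10 0" --pt "255 0.8 -9 -10 0.02" --pt "255 1.2 -14 -10 0.04" --pt "255 1.5 -19 -10 0.056" --pt "255 1.8 -24 -10 0.056" --pt "255 2.12 -28 -9 0.056" --pt "255 2.12 -29.57 -7.5 0.056" --pt "255 2.12 -29.57 -6.7 0.056" --pt "255 2.12 -29.57 -6.7 0.056" --pt "255 2.12 -29.57 -6.7 0.056"

```text
clock: 6.5
position: [0.4831, 0.0476, 0.1541]
tcp_rot: [[-0.999, 0.04, -0.001], [0.04, 0.999, 0.001], [0.001, 0.001, -1.0]]
force: [0.4, 0.9, -3.0]
gripper_width: 0.0183
```

```bash
cat > look.py <<'E'
from h import *
import sys
name=sys.argv[1]; C=np.array([float(sys.argv[2]),float(sys.argv[3]),.08])
s=arm.get_state()
p=arm.capture("top");q=arm.capture("scene")
print(s["clock"],np.round(s["position"],4),"yaw",round(np.rad2deg(np.arctan2(s["tcp_rot"][1][0],s["tcp_rot"][0][0])),2),"tau",np.round(s["wrist_torque"],3),"F",np.round(s["force"],2),"j",np.round(s["joint_positions"],1),s["gripper_width"])
T=[]
for r in (p,q):
    u=proj(r,[C])[0].astype(int); h=45; y=max(0,u[1]-h);x=max(0,u[0]-h)
    T.append(cv2.resize(r["image"][y:y+2*h,x:x+2*h,::-1],(400,400),interpolation=cv2.INTER_CUBIC))
    np.savez(f"{name}_{'top' if r is p else 'scene'}.npz",**{k:r[k] for k in ("image","intrinsics","T")})
cv2.imwrite(f"pics/{name}.png",np.hstack(T))
E
python3 look.py a1 .4842 .0465
```

```text
6.5 [0.4831 0.0476 0.1541] yaw 177.73 tau [ 0.044  0.021 -0.055] F [ 0.43  0.9  -2.97] j [ -2.    5.  -24.5  60.6   0.    0.3] 0.018331671558973757
```

View pics/a1.png

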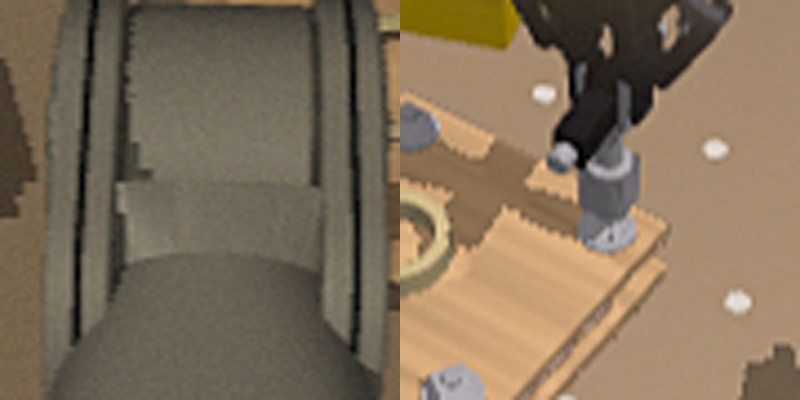

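Call:
servo_tool --pt "255 0 0 0.7 0" --pt "255 0 0 1.3 0" --pt "255 0 0 1.7 0" --pt "255 0 0 1.9 0" --pt "255 0 0 1.9 0"

```text
clock: 7.1
position: [0.4831, 0.0465, 0.1348]
tcp_rot: [[-0.999, 0.041, -0.001], [0.041, 0.999, -0.001], [0.001, -0.001, -1.0]]
force: [0.9, -1.4, -3.3]
gripper_width: 0.018
```

Call:
servo_tool --pt "255 0 0 0.5 0" --pt "255 0 0 0.5 0.05" --pt "255 0 0 0.5 0.1" --pt "255 0 0 0.5 0.15" --pt "255 0 0 0.5 0.15"

```text
clock: 7.6
position: [0.4831, 0.0464, 0.1297]
tcp_rot: [[-0.982, 0.19, -0.001], [0.19, 0.982, -0.001], [0.0, -0.001, -1.0]]
force: [0.5, -3.1, -5.6]
gripper_width: 0.0183
```

```bash
cat > st.py <<'E'
from h import *
s=arm.get_state()
print(round(s["clock"],2),np.round(s["position"],4),"yaw",round(np.rad2deg(np.arctan2(s["tcp_rot"][1][0],s["tcp_rot"][0][0])),2),"tau",np.round(s["wrist_torque"],3),"F",np.round(s["force"],2),"j",np.round(s["joint_positions"],1),"e6",round(s["effort"][5],3),round(s["gripper_width"],4))
E
python3 st.py
```

```text
7.6 [0.4831 0.0464 0.1297] yaw 169.07 tau [-0.581 -0.146  0.146] F [ 0.49 -3.11 -5.62] j [ -2.1   6.3 -26.2  57.5  -0.    8.8] e6 0.27 0.0183
```

Call:
servo_tool --pt "255 0 0 0 0.14" --pt "255 0 0 0 0.28" --pt "255 0 0 0 0.42" --pt "255 0 0 0 0.56" --pt "255 0 0 0 0.68" --pt "255 0 0 0 0.75" --pt "255 0 0 0 0.75" --pt "255 0 0 0 0.75"

```text
clock: 8.4
position: [0.4836, 0.047, 0.1298]
tcp_rot: [[-0.591, 0.807, 0.0], [0.807, 0.591, 0.001], [0.0, 0.001, -1.0]]
force: [2.9, -1.3, -8.8]
gripper_width: 0.0179
```

```bash
python3 look.py a2 .4842 .0465
```

```text
8.4 [0.4836 0.047  0.1298] yaw 126.21 tau [-0.134 -0.664  0.085] F [ 2.91 -1.35 -8.83] j [ -2.1   6.3 -26.2  57.5   0.   51.7] 0.017859353355579102
```

View pics/a2.png

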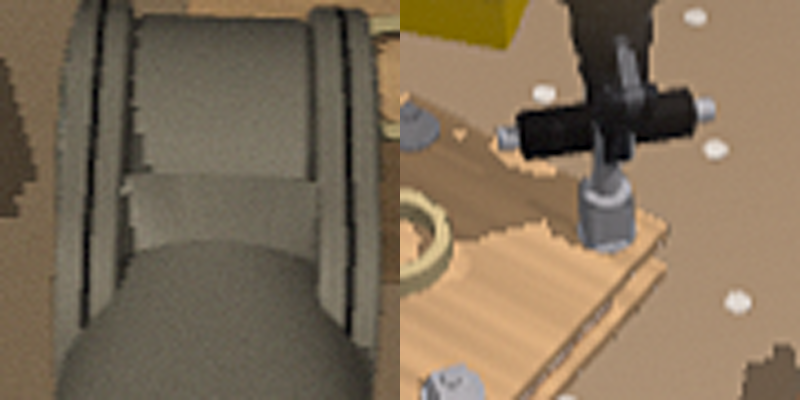

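Call:
servo_tool --pt "255 0 0 0 -0.08" --pt "255 0 0 -1.5 -0.08" --pt "255 0 0 -3 -0.08" --pt "255 -4 -0.1 -3 0" --pt "255 -9 -0.2 -3 0.1" --pt "255 -13.5 -0.3 -3 0.2" --pt "255 -18 -0.4 -3 0.2" --pt "255 -20.5 -0.4 -3 0.2" --pt "255 -21.2 -0.4 -2.5 0.2" --pt "255 -21.2 -0.4 -1.7 0.2" --pt "255 -21.2 -0.4 -1.2 0.2" --pt "255 -21.2 -0.4 -0.9 0.2" --pt "255 -21.2 -0.4 -0.9 0.2"

```text
clock: 9.8
position: [0.6042, -0.1259, 0.139]
tcp_rot: [[-0.418, 0.909, -0.001], [0.909, 0.418, 0.0], [0.001, -0.001, -1.0]]
force: [0.2, -0.0, -2.4]
gripper_width: 0.0185
```

```bash
python3 look.py c1 .6059 -.1272
```

```text
9.8 [ 0.6042 -0.1259  0.139 ] yaw 114.68 tau [-0.099  0.06  -0.711] F [ 0.19 -0.02 -2.38] j [-17.8  18.6  -9.4  62.1  -0.   47.6] 0.018456097363402747
```

View pics/c1.png

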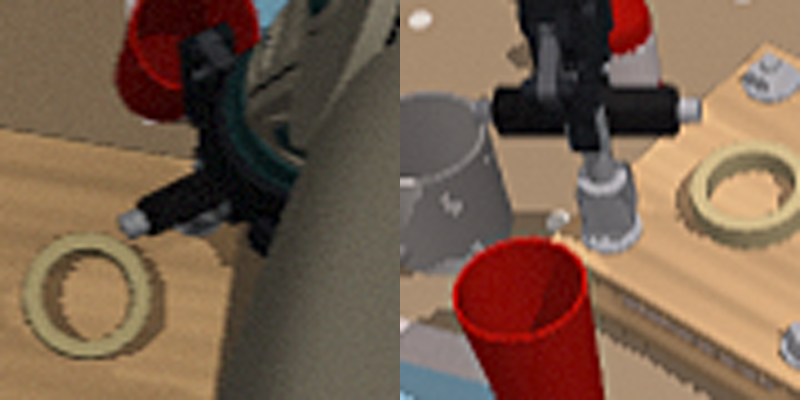

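Call:
servo_tool --pt "255 0 0 0.2 0" --pt "255 0 0 0.4 0"

```text
clock: 10.1
position: [0.6049, -0.1265, 0.1353]
tcp_rot: [[-0.418, 0.909, 0.0], [0.909, 0.418, 0.0], [0.0, 0.0, -1.0]]
force: [-0.1, 0.5, -3.6]
gripper_width: 0.0181
```

```bash
python3 st.py
```

```text
10.1 [ 0.6049 -0.1265  0.1353] yaw 114.69 tau [0.002 0.084 0.695] F [-0.09  0.55 -3.56] j [-17.8  18.8  -9.6  61.7   0.   47.5] e6 -0.012 0.0181
```

Call:
servo_tool --pt "255 0 0 0.35 0.05" --pt "255 0 0 0.5 0.1" --pt "255 0 0 0.5 0.22" --pt "255 0 0 0.5 0.34" --pt "255 0 0 0.5 0.48" --pt "255 0 0 0.5 0.62" --pt "255 0 0 0.5 0.74" --pt "255 0 0 0.5 0.84" --pt "255 0 0 0.5 0.9" --pt "255 0 0 0.5 0.9" --pt "255 0 0 0.5 0.9"

```text
clock: 11.2
position: [0.6064, -0.127, 0.1305]
tcp_rot: [[0.452, 0.892, 0.003], [0.892, -0.452, 0.0], [0.001, 0.003, -1.0]]
force: [3.6, 0.1, -5.2]
gripper_width: 0.0182
```

```bash
python3 look.py c2 .6059 -.1272; python3 st.py
```

```text
11.2 [ 0.6064 -0.127   0.1305] yaw 63.16 tau [-0.043 -1.177  0.041] F [ 3.6   0.06 -5.21] j [-17.8  19.   -9.8  61.    0.1  99. ] 0.018190561187368698
11.3 [ 0.6063 -0.127   0.1305] yaw 63.13 tau [ 0.035 -1.399  0.067] F [ 5.83  0.03 -4.55] j [-17.8  19.   -9.8  61.    0.   99. ] e6 0.094 0.0183
```

View pics/c2.png

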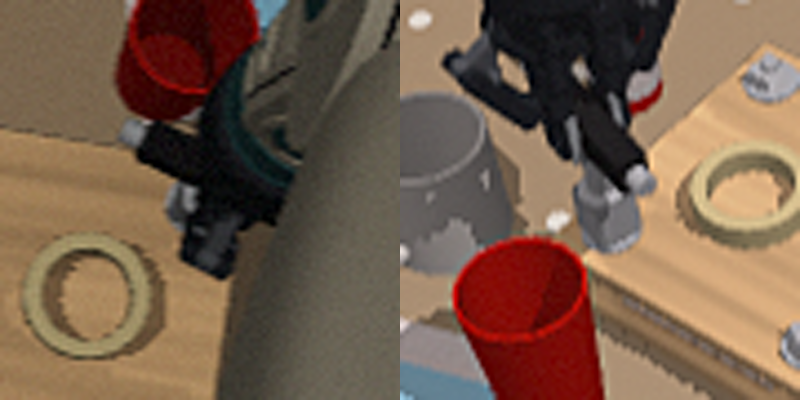

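Call:
servo_tool --pt "255 0 0 0 -0.08" --pt "255 0 0 -1.5 -0.08" --pt "255 0 0 -3 -0.08" --pt "255 2 -0.6 -3 -0.22" --pt "255 5 -1.5 -3 -0.36" --pt "255 8 -2.4 -3 -0.5" --pt "255 11 -3.4 -3 -0.64" --pt "255 13 -4.1 -3 -0.78" --pt "255 14.35 -4.37 -3 -0.92" --pt "255 14.35 -4.37 -3 -1.06" --pt "255 14.35 -4.37 -3 -1.18" --pt "255 14.35 -4.37 -2.5 -1.27" --pt "255 14.35 -4.37 -1.7 -1.27" --pt "255 14.35 -4.37 -1.2 -1.27" --pt "255 14.35 -4.37 -0.9 -1.27" --pt "255 14.35 -4.37 -0.9 -1.27"

```text
clock: 12.9
position: [0.6304, 0.0207, 0.1386]
tcp_rot: [[-0.717, 0.697, -0.002], [0.697, 0.717, 0.0], [0.001, -0.001, -1.0]]
force: [0.5, -0.1, -2.3]
gripper_width: 0.0181
```

```bash
python3 look.py b1 .6319 .0205; python3 st.py
```

```text
12.9 [0.6304 0.0207 0.1386] yaw 135.81 tau [ 0.045 -0.016  0.758] F [ 0.45 -0.14 -2.28] j [-4.  19.9 -7.6 62.6 -0.  40.2] 0.018148572387356277
13.0 [0.631  0.0207 0.1393] yaw 135.8 tau [ 0.032 -0.002  0.047] F [ 0.2   0.67 -2.12] j [-4.  19.9 -7.5 62.6 -0.  40.2] e6 0.003 0.018
```

View pics/b1.png

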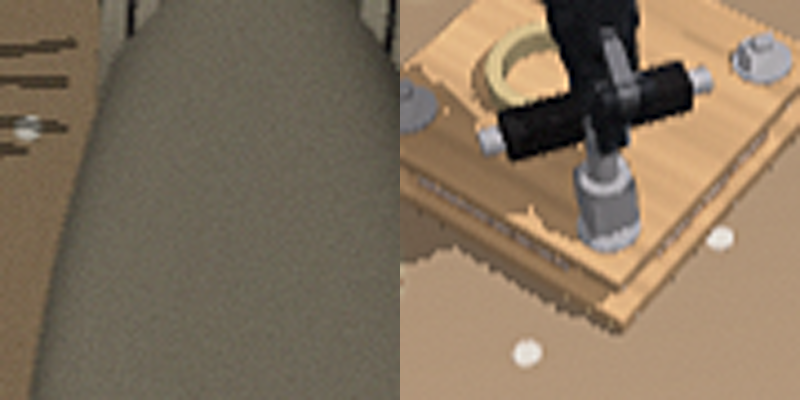

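Call:
servo_tool --pt "255 0 0 0.2 0" --pt "255 0 0 0.4 0"

```text
clock: 13.2
position: [0.6313, 0.0208, 0.1355]
tcp_rot: [[-0.717, 0.697, 0.001], [0.697, 0.717, -0.0], [-0.0, 0.0, -1.0]]
force: [0.3, -0.2, -2.2]
gripper_width: 0.0181
```

Call:
servo_tool --pt "255 0 0 0.35 0.05" --pt "255 0 0 0.5 0.1" --pt "255 0 0 0.5 0.22" --pt "255 0 0 0.5 0.34" --pt "255 0 0 0.5 0.48" --pt "255 0 0 0.5 0.62" --pt "255 0 0 0.5 0.74" --pt "255 0 0 0.5 0.84" --pt "255 0 0 0.5 0.9" --pt "255 0 0 0.5 0.9" --pt "255 0 0 0.5 0.9"

```text
clock: 14.3
position: [0.6321, 0.0209, 0.1306]
tcp_rot: [[0.098, 0.995, 0.002], [0.995, -0.098, 0.0], [0.001, 0.002, -1.0]]
force: [1.8, 0.2, -3.0]
gripper_width: 0.0176
```

```bash
python3 look.py b2 .6319 .0205; python3 st.py
```

```text
14.3 [0.6321 0.0209 0.1306] yaw 84.35 tau [ 0.23  -0.702  0.093] F [ 1.84  0.21 -3.02] j [-4.  20.3 -8.  61.5  0.  91.7] 0.0176148940068801
14.4 [0.6321 0.0209 0.1306] yaw 84.32 tau [ 0.204 -0.882  0.099] F [ 3.69  0.71 -3.88] j [-4.  20.3 -8.  61.6  0.  91.7] e6 0.09 0.018
```

View pics/b2.png

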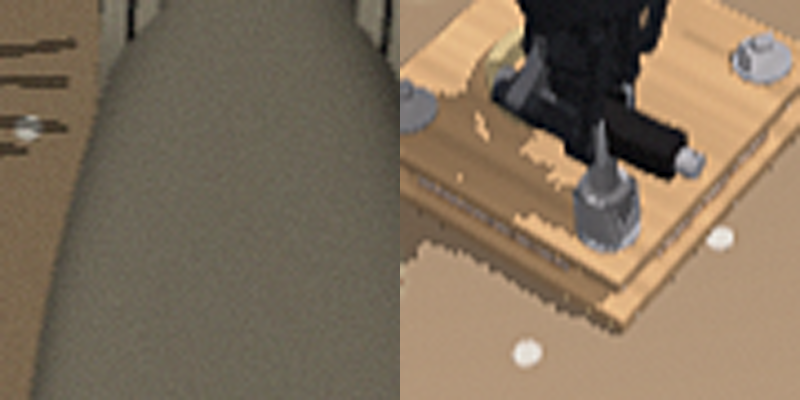

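Call:
servo_tool --pt "255 0 0 0 -0.08" --pt "255 0 0 -1.5 -0.08" --pt "255 0 0 -3 -0.08" --pt "255 -2.8 -3.2 -3 0" --pt "255 -5.6 -6.5 -3 0.1" --pt "255 -8.4 -9.8 -3 0.18" --pt "255 -11.2 -13 -3 0.18" --pt "255 -13.2 -15.3 -3 0.18" --pt "255 -13.84 -16.07 -2.5 0.18" --pt "255 -13.84 -16.07 -1.7 0.18" --pt "255 -13.84 -16.07 -1.2 0.18" --pt "255 -13.84 -16.07 -0.9 0.18" --pt "255 -13.84 -16.07 -0.9 0.18"

```text
clock: 15.7
position: [0.458, -0.1005, 0.1389]
tcp_rot: [[0.276, 0.961, -0.001], [0.961, -0.276, -0.0], [-0.0, -0.001, -1.0]]
force: [-0.4, -0.3, -2.8]
gripper_width: 0.0182
```

```bash
python3 look.py d1 .4582 -.1012; python3 st.py
```

```text
15.7 [ 0.458  -0.1005  0.1389] yaw 74.0 tau [-0.094 -0.012 -0.547] F [-0.36 -0.34 -2.78] j [-20.3   4.1 -27.4  58.5  -0.   85.7] 0.01821521542843949
15.8 [ 0.4579 -0.1008  0.1392] yaw 73.99 tau [-0.687  0.078 -0.527] F [ 5.98 12.11 -3.46] j [-20.3   4.1 -27.4  58.5  -0.1  85.7] e6 0.017 0.0183
```

View pics/d1.png

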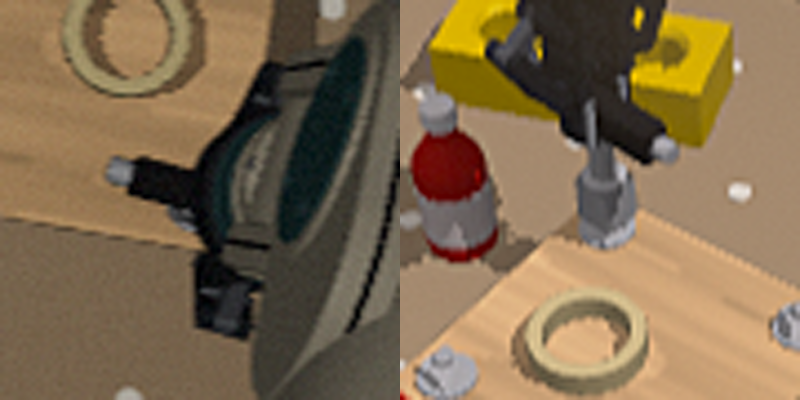

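Call:
servo_tool --pt "255 0 0 0.15 0" --pt "255 0 0 0.25 0" --pt "255 0 0 0.25 0"

```text
clock: 16.1
position: [0.4581, -0.1013, 0.1376]
tcp_rot: [[0.276, 0.961, 0.001], [0.961, -0.276, -0.001], [-0.001, 0.001, -1.0]]
force: [-0.6, -0.3, 1.5]
gripper_width: 0.018
```

```bash
python3 st.py
```

```text
16.1 [ 0.4581 -0.1013  0.1376] yaw 73.96 tau [-0.385  0.222  0.053] F [-0.6  -0.35  1.5 ] j [-20.3   4.2 -27.6  58.2  -0.1  85.7] e6 -0.012 0.018
```

Call:
servo_tool --pt "255 0 0 0.15 0" --pt "255 0 0 0.15 0"

```text
clock: 16.3
position: [0.4584, -0.102, 0.1365]
tcp_rot: [[0.277, 0.961, 0.002], [0.961, -0.277, -0.003], [-0.002, 0.003, -1.0]]
force: [-1.6, -2.4, 4.4]
gripper_width: 0.018
```

```bash
python3 st.py
```

```text
16.3 [ 0.4584 -0.102   0.1365] yaw 73.94 tau [-0.769  0.31  -0.036] F [-1.58 -2.35  4.38] j [-20.4   4.2 -27.7  58.   -0.1  85.7] e6 -0.022 0.018
```

Call:
servo_tool --pt "255 -0.12 0 0 0" --pt "255 -0.12 0 0 0" --pt "255 -0.12 0 0.15 0" --pt "255 -0.12 0 0.15 0"

```text
clock: 16.7
position: [0.4577, -0.103, 0.1338]
tcp_rot: [[0.277, 0.961, 0.001], [0.961, -0.277, -0.002], [-0.002, 0.002, -1.0]]
force: [1.4, -4.0, 0.2]
gripper_width: 0.0182
```

```bash
python3 st.py
```

```text
16.7 [ 0.4577 -0.103   0.1338] yaw 73.93 tau [-1.412 -0.443  0.014] F [ 1.42 -3.97  0.16] j [-20.5   4.4 -27.9  57.7  -0.1  85.5] e6 -0.026 0.0182
```

Call:
servo_tool --pt "255 -0.1 0 0.1 0" --pt "255 -0.12 0 0.25 0" --pt "255 -0.12 0 0.33 0" --pt "255 -0.12 0 0.33 0"

```text
clock: 17.1
position: [0.4575, -0.1035, 0.1306]
tcp_rot: [[0.277, 0.961, 0.002], [0.961, -0.277, -0.001], [-0.0, 0.002, -1.0]]
force: [2.6, -4.1, -0.5]
gripper_width: 0.0185
```

```bash
python3 look.py d2 .4582 -.1012;python3 st.py
```

```text
17.1 [ 0.4575 -0.1035  0.1306] yaw 73.95 tau [-1.237 -0.898 -0.132] F [ 2.58 -4.11 -0.53] j [-20.7   4.5 -28.1  57.3  -0.   85.4] 0.018454198558085468
17.2 [ 0.4575 -0.1035  0.1306] yaw 73.95 tau [-1.28  -0.862 -0.049] F [ 3.12 -5.07 -0.69] j [-20.7   4.5 -28.1  57.3  -0.   85.4] e6 -0.06 0.0182
```

View pics/d2.png

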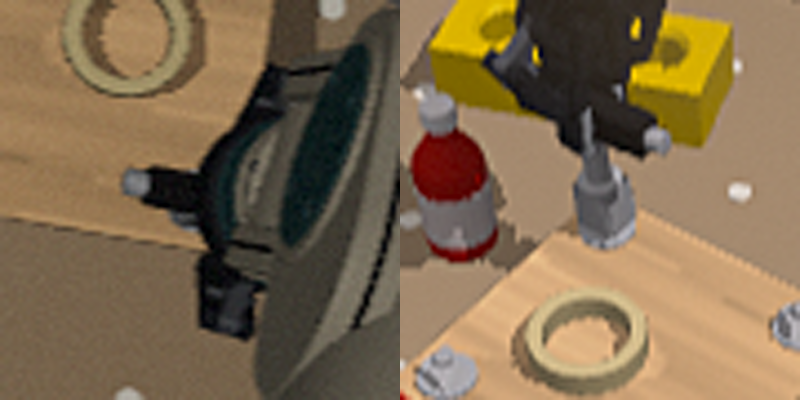

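Call:
servo_tool --pt "255 0 0 0 0.05" --pt "255 0 0 0 0.1" --pt "255 0 0 0 0.22" --pt "255 0 0 0 0.34" --pt "255 0 0 0 0.48" --pt "255 0 0 0 0.62" --pt "255 0 0 0 0.74" --pt "255 0 0 0 0.84" --pt "255 0 0 0 0.9" --pt "255 0 0 0 0.9" --pt "255 0 0 0 0.9"

```text
clock: 18.3
position: [0.4561, -0.1033, 0.1303]
tcp_rot: [[0.924, 0.382, -0.001], [0.382, -0.924, -0.0], [-0.002, -0.0, -1.0]]
force: [-0.2, -4.3, 1.6]
gripper_width: 0.018
```

```bash
python3 look.py d3 .4582 -.1012; python3 st.py
```

```text
18.3 [ 0.4561 -0.1033  0.1303] yaw 22.47 tau [-1.395  0.03   0.085] F [-0.24 -4.28  1.64] j [-2.070e+01  4.500e+00 -2.810e+01  5.740e+01 -1.000e-01  1.369e+02] 0.017985052134918963
18.4 [ 0.4561 -0.1032  0.1303] yaw 22.44 tau [-1.355  0.099  0.114] F [-0.72 -4.22  1.65] j [-20.7   4.5 -28.1  57.4  -0.  136.9] e6 0.101 0.0182
```

View pics/d3.png

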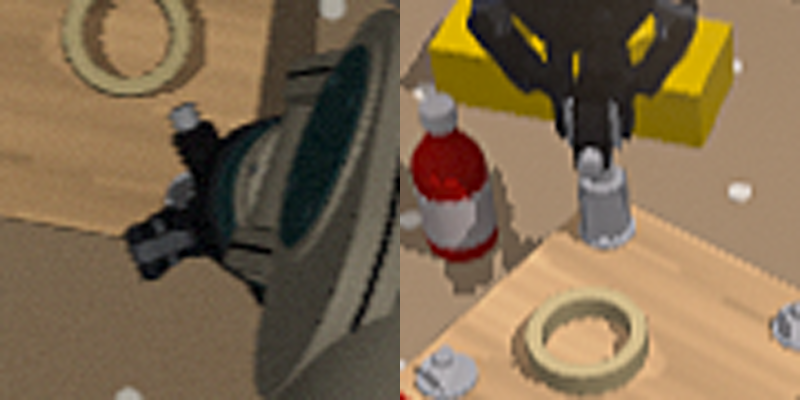

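Call:
servo_tool --pt "255 0 0 0 -0.08" --pt "255 0 0 -1.5 -0.08" --pt "255 0 0 -3.3 -0.08" --pt "255 0 0 -3.3 -0.08" --pt "255 0 0 -3.3 -0.08" --pt "255 0 0 -3.3 -0.08"

```text
clock: 19.0
position: [0.4553, -0.102, 0.1619]
tcp_rot: [[0.891, 0.454, -0.003], [0.454, -0.891, 0.003], [-0.001, -0.004, -1.0]]
force: [-0.0, 0.1, -2.7]
gripper_width: 0.018
```

```bash
cat >> look.py <<'E'
for r,n in ((p,"top"),(q,"scene")):
    if "lm" in sys.argv:
        for t in ("wrench_foot","wrench_grip"):
            L=arm.landmark_of(r,t)
            L=[l for l in L if np.linalg.norm(l["position"][:2]-C[:2])<.05]
            for l in L[:1]: print(n,t,round(l["score"],2),np.round(l["position"],4))
E
python3 look.py d4 .4582 -.1012 lm; python3 st.py
```

```text
19.0 [ 0.4553 -0.102   0.1619] yaw 27.0 tau [-0.002  0.018  0.006] F [-0.02  0.12 -2.7 ] j [-2.060e+01  2.800e+00 -2.590e+01  6.160e+01  1.000e-01  1.324e+02] 0.017979619710627823
top wrench_foot 0.74 [ 0.4605 -0.1005  0.0998]
top wrench_grip 0.47 [ 0.4482 -0.1058  0.1834]
scene wrench_foot 0.9 [ 0.4583 -0.1003  0.0962]
scene wrench_grip 0.63 [ 0.4498 -0.1032  0.1818]
19.3 [ 0.4564 -0.1029  0.163 ] yaw 26.98 tau [ 0.022 -0.011  0.057] F [ 0.28  0.6  -1.84] j [-20.6   2.7 -25.7  61.6   0.  132.4] e6 -0.0 0.0184
```

View pics/d4.png

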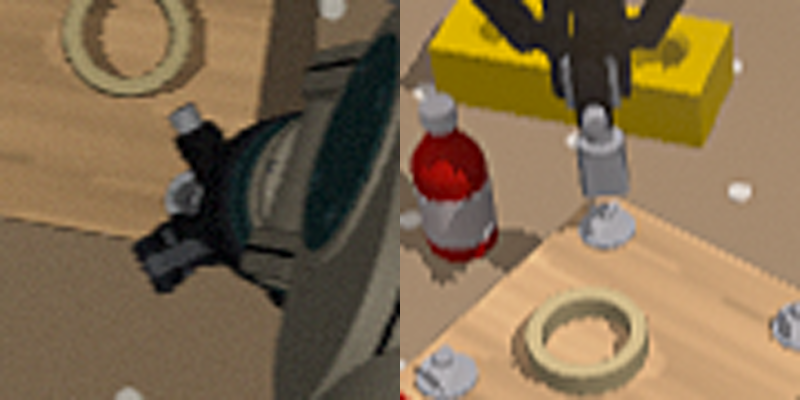

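```bash
cat > ov.py <<'E'
from h import *
import sys
# overlay key wire model: name x y z(tcp) yaw tilt(deg, foot toward +toolx) s (shift of key along bar from tool)
name=sys.argv[1]; x,y,z,yaw,tilt,sh=map(float,sys.argv[2:8])
off={"scene":np.array([.14,.03]),"top":np.array([-.08,-.65])}
a=np.deg2rad(yaw); t=np.deg2rad(tilt)
ex=np.array([np.cos(a),np.sin(a),0]); ey=np.array([-np.sin(a),np.cos(a),0]); ez=np.array([0,0,1.])
kx=ex*np.cos(t)+ez*np.sin(t); kz=ez*np.cos(t)-ex*np.sin(t)   # tilt: foot goes +ex
g=np.array([x,y,z+.018])+ex*sh/1e3
def K(p): return g+kx*p[0]/1e3+ey*p[1]/1e3+kz*(p[2]-86)/1e3
def boxl(hx,hy,z0,z1):
    c=[[sx*hx,sy*hy,zz] for zz in(z0,z1) for sx,sy in((-1,-1),(1,-1),(1,1),(-1,1))]
    return [(c[i],c[(i+1)%4]) for i in range(4)]+[(c[4+i],c[4+(i+1)%4]) for i in range(4)]+[(c[i],c[i+4]) for i in range(4)]
T=[]
for n in ("top","scene"):
    p=dict(np.load(f"{name}_{n}.npz")); u0=proj(p,[[x,y,.11]])[0].astype(int)-[35,45]
    im=cv2.resize(np.ascontiguousarray(p["image"][u0[1]:u0[1]+70,u0[0]:u0[0]+70,::-1]),None,fx=5.6,fy=5.6,interpolation=cv2.INTER_CUBIC)
    im2=im.copy()
    for ls,col in ((boxl(50,10,74,98),(0,255,255)),(boxl(14.5,14.5,0,30),(0,255,0))):
        for A,B in ls:
            q=(proj(p,[K(A),K(B)])+off[n]-u0+.5)*5.6
            cv2.line(im2,tuple(q[0].astype(int)),tuple(q[1].astype(int)),col,1)
    T.append(np.hstack([im,im2]) if 0 else im2)
cv2.imwrite(f"pics/{sys.argv[8]}.png",np.hstack(T))
E
python3 ov.py d4 .4564 -.1029 .163 27 0 0 ov0; python3 ov.py d4 .4564 -.1029 .163 27 6 0 ov6
python3 - <<'E'
import cv2,numpy as np
a=np.vstack([cv2.imread("pics/ov0.png"),cv2.imread("pics/ov6.png")]);cv2.imwrite("pics/ovx.png",cv2.resize(a,(600,600)))
E
```

```text
(no output)
```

View pics/ovx.png

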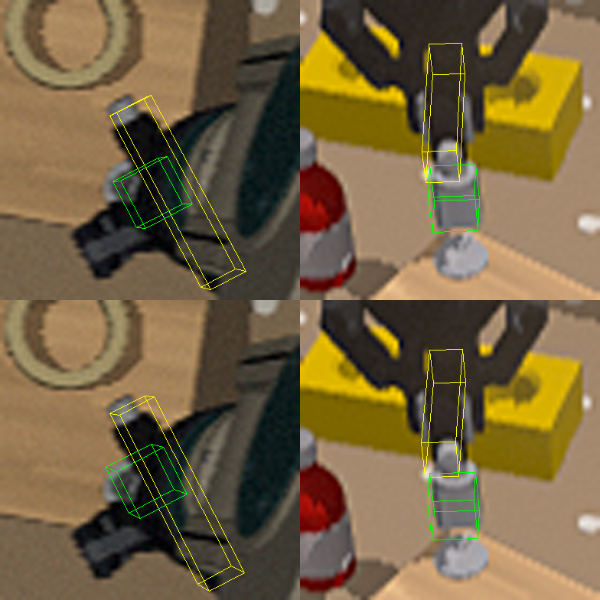

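```bash
python3 look.py d5 .4582 -.1012; python3 st.py; python3 ov.py d5 .4564 -.1029 .163 27 0 0 ov0; python3 ov.py d5 .4564 -.1029 .163 27 6 0 ov6
python3 - <<'E'
import cv2,numpy as np
a=np.vstack([cv2.imread("pics/ov0.png"),cv2.imread("pics/ov6.png")]);cv2.imwrite("pics/ovx2.png",cv2.resize(a,(600,600)))
E
```

```text
19.3 [ 0.4564 -0.1029  0.163 ] yaw 26.98 tau [ 0.022 -0.011  0.057] F [ 0.28  0.6  -1.84] j [-20.6   2.7 -25.7  61.6   0.  132.4] 0.018402817397777382
19.4 [ 0.4566 -0.1031  0.1633] yaw 26.97 tau [ 0.004 -0.039 -0.063] F [ 0.23  0.02 -2.21] j [-20.6   2.7 -25.7  61.6   0.  132.4] e6 -0.0 0.0183
```

View pics/ovx2.png

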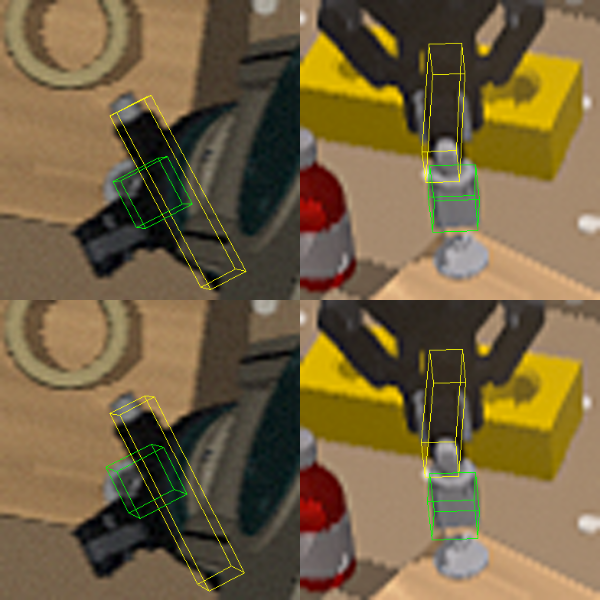

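```bash
cat > ov2.py <<'E'
from h import *
import sys
name=sys.argv[1]; x,y,z,yaw=map(float,sys.argv[2:6]); tl=[float(v) for v in sys.argv[7:]]
off={"scene":np.array([.14,.03]),"top":np.array([-.08,-.65])}
a=np.deg2rad(yaw);ex=np.array([np.cos(a),np.sin(a),0]); ey=np.array([-np.sin(a),np.cos(a),0]); ez=np.array([0,0,1.])
T=[]
for n in ("top","scene"):
    p=dict(np.load(f"{name}_{n}.npz")); u0=proj(p,[[x,y,z-.055]])[0].astype(int)-[20,20]
    im0=cv2.resize(np.ascontiguousarray(p["image"][u0[1]:u0[1]+40,u0[0]:u0[0]+40,::-1]),None,fx=9.8,fy=9.8,interpolation=cv2.INTER_CUBIC)
    R=[]
    for tt in tl:
        t=np.deg2rad(tt); im=im0.copy()
        kx=ex*np.cos(t)+ez*np.sin(t); kz=ez*np.cos(t)-ex*np.sin(t); g=np.array([x,y,z+.0175])
        K=lambda p:g+kx*p[0]/1e3+ey*p[1]/1e3+kz*(p[2]-86)/1e3
        for zz,h in ((0,14.5),(30,14.5)):
            q=np.array([K((sx*h,sy*h,zz)) for sx,sy in((-1,-1),(1,-1),(1,1),(-1,1))])
            w=((proj(p,q)+off[n]-u0+.5)*9.8).astype(np.int32); cv2.polylines(im,[w],True,(0,255,0) if zz==0 else (255,0,255),1)
        R.append(im)
    T.append(np.hstack(R))
o=np.vstack(T); f=min(800/o.shape[1],600/o.shape[0]); cv2.imwrite(f"pics/{sys.argv[6]}.png",cv2.resize(o,None,fx=f,fy=f,interpolation=cv2.INTER_AREA))
E
python3 ov2.py d5 .4565 -.103 .1632 27 ovb 0 4 8
```

```text
(no output)
```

View pics/ovb.png

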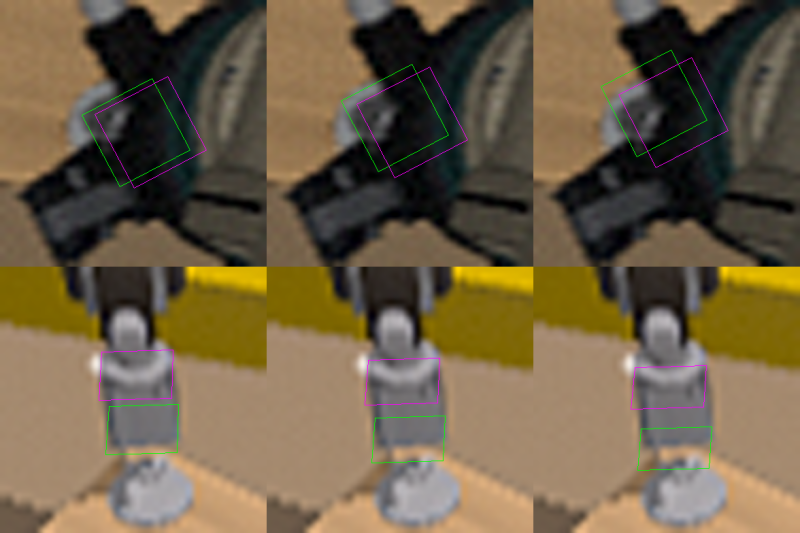

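Call:
servo_tool --pt "255 1 -1.3 0 -0.14" --pt "255 2 -2.6 0 -0.29" --pt "255 3 -4 0 -0.44" --pt "255 4 -5.3 0 -0.59" --pt "255 5 -6.6 0 -0.74" --pt "255 6 -8 0 -0.89" --pt "255 7 -9.3 0 -1.04" --pt "255 8 -10.6 0 -1.19" --pt "255 9.18 -12.16 0 -1.34" --pt "255 9.18 -12.16 0 -1.49" --pt "255 9.18 -12.16 0 -1.64" --pt "255 9.18 -12.16 0 -1.78" --pt "255 9.18 -12.16 0.7 -1.84" --pt "255 9.18 -12.16 1.5 -1.84" --pt "255 9.18 -12.16 2.1 -1.84" --pt "255 9.18 -12.16 2.4 -1.84" --pt "255 9.18 -12.16 2.6 -1.84"

```text
clock: 21.1
position: [0.4834, 0.0466, 0.1381]
tcp_rot: [[-0.674, 0.739, -0.0], [0.739, 0.674, -0.001], [-0.0, -0.001, -1.0]]
force: [-3.5, -0.9, 11.1]
gripper_width: 0.0182
```

```bash
python3 look.py a3 .4842 .0465; python3 st.py
```

```text
21.1 [0.4834 0.0466 0.1381] yaw 132.36 tau [-0.128  1.013 -0.034] F [-3.51 -0.91 11.1 ] j [ -2.1   5.9 -25.6  58.5  -0.   45.5] 0.018183406096445347
21.2 [0.4833 0.0467 0.1383] yaw 132.36 tau [-0.063  0.612 -0.001] F [-3.38 -0.4   2.84] j [ -2.1   5.8 -25.6  58.6  -0.   45.5] e6 -0.019 0.0183
```

View pics/a3.png

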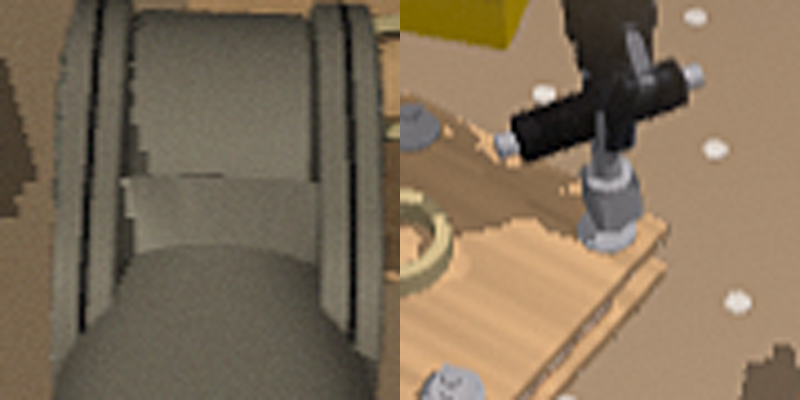

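```bash
python3 - <<'E'
from h import *
p=dict(np.load("a3_scene.npz"));off=np.array([.14,.03])
for n,C,tcp,yaw,L,R in (("a2",(.4842,.0465),(.4836,.047,.1298),126.2,(108,138),(305,108)),("b1",(.6319,.0205),(.6304,.0207,.1386),135.8,(90,140),(300,80)),("c1",(.6059,-.1272),(.6042,-.1259,.139),114.7,(84,108),(289,110)),("a3",(.4842,.0465),(.4834,.0466,.1381),132.4,(105,145),(293,75))):
    u0=proj(p,[[*C,.08]])[0].astype(int)-45
    a=np.deg2rad(yaw);ex=np.array([np.cos(a),np.sin(a),0])
    print(n,"meas",np.array([L,R])/4.444+u0-.5)
    for t in (-4,0,4,8):
        b=np.deg2rad(t); k=ex*np.cos(b)+np.array([0,0,np.sin(b)]); g=np.array(tcp)+[0,0,.0175]
        print(t,np.round(proj(p,[g-k*.053,g+k*.053])+off,1).tolist())
E
```

```text
a2 meas [[231.80243024 164.55310531]
 [276.13186319 157.80243024]]
-4 [[233.6, 163.5], [274.9, 159.7]]
0 [[233.6, 164.5], [275.0, 158.6]]
4 [[233.7, 165.6], [275.0, 157.6]]
8 [[233.9, 166.6], [274.9, 156.5]]
b1 meas [[192.7520252  203.00315032]
 [240.00675068 189.50180018]]
-4 [[194.8, 201.7], [239.1, 191.2]]
0 [[194.9, 202.8], [239.1, 190.1]]
4 [[195.1, 203.8], [239.0, 189.1]]
8 [[195.5, 204.8], [238.8, 188.1]]
c1 meas [[145.40189019 168.80243024]
 [191.53150315 169.25247525]]
-4 [[146.9, 168.6], [191.0, 170.7]]
0 [[147.2, 169.7], [190.8, 169.7]]
4 [[147.6, 170.7], [190.6, 168.6]]
8 [[148.0, 171.8], [190.3, 167.5]]
a3 meas [[231.12736274 166.12826283]
 [273.43159316 150.37668767]]
-4 [[233.8, 162.6], [274.3, 155.7]]
0 [[233.8, 163.6], [274.4, 154.6]]
4 [[234.0, 164.7], [274.4, 153.5]]
8 [[234.2, 165.7], [274.3, 152.5]]
```

Call:
servo_tool --pt "255 0 0 -2 0" --pt "255 0 0 -5 0" --pt "255 0 0 -5 0" --pt "255 0 0 -5 0"

```text
clock: 21.6
position: [0.4841, 0.0469, 0.1879]
tcp_rot: [[-0.674, 0.739, 0.002], [0.739, 0.674, 0.0], [-0.001, 0.002, -1.0]]
force: [0.8, -0.1, -3.1]
gripper_width: 0.0182
```

```bash
python3 look.py a4 .4842 .0465 lm; python3 st.py
python3 - <<'E'
import cv2
from h import *
p=dict(np.load("a4_scene.npz")); u=proj(p,[[.484,.0465,.14]])[0].astype(int); print(u)
cv2.imwrite("pics/a4z.png",cv2.resize(p["image"][u[1]-40:u[1]+40,u[0]-40:u[0]+40,::-1],(600,600),interpolation=cv2.INTER_CUBIC))
E
```

```text
21.6 [0.4841 0.0469 0.1879] yaw 132.39 tau [-0.008 -0.014 -0.052] F [ 0.79 -0.09 -3.08] j [ -2.1   3.3 -21.9  64.7   0.   45.5] 0.01816021992320146
scene wrench_foot 0.74 [0.4812 0.0463 0.1234]
scene wrench_grip 0.75 [0.4873 0.0425 0.2042]
21.9 [0.4825 0.0469 0.1863] yaw 132.4 tau [ 0.04   0.008 -0.039] F [ 0.95 -0.19 -1.69] j [ -2.1   3.4 -22.   64.7   0.   45.5] e6 0.0 0.0181
[254 163]
```

View pics/a4z.png

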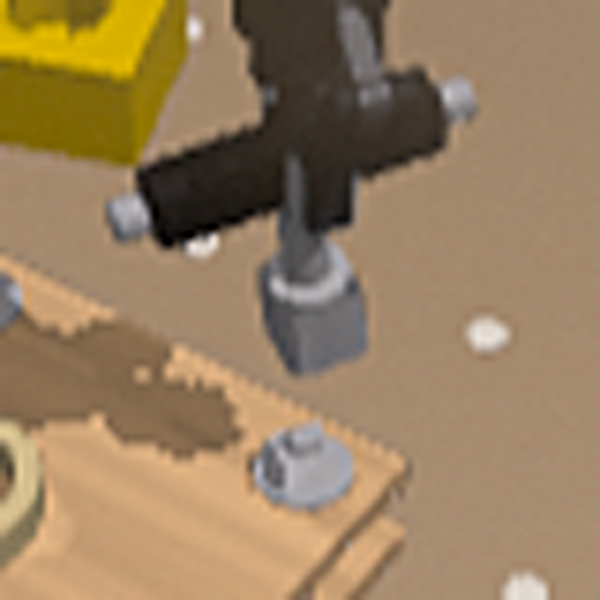

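```bash
python3 - <<'E'
from h import *
from scipy.optimize import least_squares
p=dict(np.load("a4_scene.npz"));off=np.array([.14,.03])
m=np.array([[128,215],[460,98],[300,372],[365,340]])/7.5+[214,123]-.5
loc=np.array([[-53,0,86],[53,0,86],[-14.5,-14.5,0],[14.5,-14.5,0]])
S=np.array([.4833,.0469,.187]);a=np.deg2rad(132.4)
def pts(q,loc):
    t=np.deg2rad(q[0]);r=np.deg2rad(q[3])
    ex=np.array([np.cos(a),np.sin(a),0]);ey=np.array([-np.sin(a),np.cos(a),0]);ez=np.array([0,0,1.])
    kx=ex*np.cos(t)+ez*np.sin(t); kz=ez*np.cos(t)-ex*np.sin(t)
    ky=ey*np.cos(r)+kz*np.sin(r); kz=kz*np.cos(r)-ey*np.sin(r)
    g=S+[0,0,.0175]+ex*q[1]/1e3+ez*q[2]/1e3
    return np.array([g+(kx*l[0]+ky*l[1]+kz*(l[2]-86))/1e3 for l in loc])
f=lambda q:np.r_[(proj(p,pts(q,loc))+off-m).ravel(),q[1]/3,q[2]/2,q[3]/3]
s=least_squares(f,[5,0,0,0]);print(s.x,np.round(s.fun,2)); P=pts(s.x,[[0,0,0]])[0];print(P,P-S)
E
```

```text
[ 7.8523637  -3.75929776  2.45566012  4.27412669] [ 1.39 -0.42 -1.05  1.64 -0.45 -0.01  1.61  0.71 -1.25  1.23  1.42]
[0.4732012  0.0484543  0.12199898] [-0.0100988   0.0015543  -0.06500102]
```

Call:
servo_tool --pt "255 3 3.3 -1 -0.12" --pt "255 6 6.6 -1 -0.24" --pt "255 9 10 -1 -0.36" --pt "255 12 13.2 -1 -0.48" --pt "255 15 16.5 -1 -0.6" --pt "255 18 19.5 -1 -0.72" --pt "255 20.1 21.86 0 -0.844" --pt "255 20.1 21.86 2 -0.844" --pt "255 20.1 21.86 4 -0.844" --pt "255 20.1 21.86 5.5 -0.844" --pt "255 20.1 21.86 5.5 -0.844" --pt "255 20.1 21.86 5.5 -0.844"

```text
clock: 23.1
position: [0.5091, 0.3423, 0.1322]
tcp_rot: [[-1.0, -0.013, -0.001], [-0.013, 1.0, -0.0], [0.001, -0.0, -1.0]]
force: [-0.5, 0.7, -1.9]
gripper_width: 0.0186
```

```bash
python3 look.py k1 .501 .3425; python3 st.py
python3 - <<'E'
import cv2
from h import *
T=[]
for n in ("top","scene"):
    p=dict(np.load(f"k1_{n}.npz")); u=proj(p,[[.501,.3425,.09]])[0].astype(int); print(u)
    T.append(cv2.resize(p["image"][u[1]-30:u[1]+30,u[0]-30:u[0]+30,::-1],(400,400),interpolation=cv2.INTER_CUBIC))
cv2.imwrite("pics/k1z.png",np.hstack(T))
E
```

```text
23.1 [0.5091 0.3423 0.1322] yaw -179.27 tau [ 0.024 -0.022 -0.012] F [-0.46  0.71 -1.9 ] j [ 27.9  18.5 -10.3  61.2   0.   27.1] 0.018570888046511743
23.2 [0.5102 0.3429 0.1337] yaw -179.27 tau [-0.038  0.032  0.016] F [ 0.71 -0.08 -2.24] j [ 27.9  18.5 -10.2  61.2   0.   27.1] e6 0.0 0.0187
[145 214]
[363 219]
```

View pics/k1z.png

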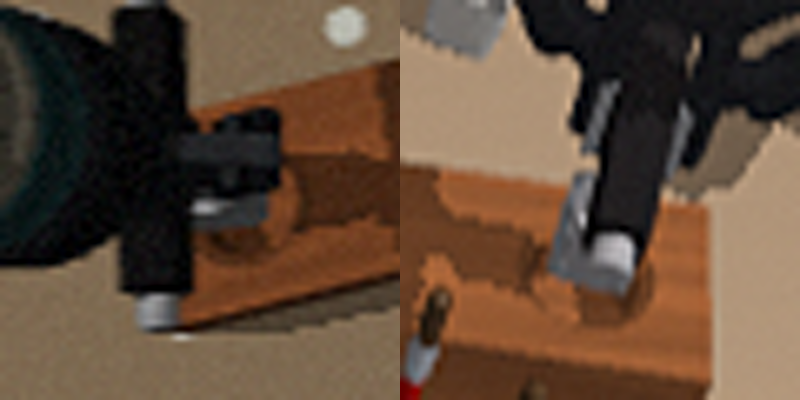

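```bash
cat > ov3.py <<'E'
from h import *
import sys
# name, foot x y z , yaw, tilt, out : draw hole circles + socket
name=sys.argv[1]; x,y,z,yaw,tt=map(float,sys.argv[2:7])
off={"scene":np.array([.14,.03]),"top":np.array([-.08,-.65])}
a=np.deg2rad(yaw);t=np.deg2rad(tt);ex=np.array([np.cos(a),np.sin(a),0]); ey=np.array([-np.sin(a),np.cos(a),0]); ez=np.array([0,0,1.])
kx=ex*np.cos(t)+ez*np.sin(t); kz=ez*np.cos(t)-ex*np.sin(t);g=np.array([x,y,z])
K=lambda p:g+kx*p[0]/1e3+ey*p[1]/1e3+kz*p[2]/1e3
T=[]
for n in ("top","scene"):
    p=dict(np.load(f"{name}_{n}.npz")); u0=proj(p,[[.501,.3425,.09]])[0].astype(int)-30
    im=cv2.resize(np.ascontiguousarray(p["image"][u0[1]:u0[1]+60,u0[0]:u0[0]+60,::-1]),(400,400),interpolation=cv2.INTER_CUBIC)
    dr=lambda X,c:cv2.polylines(im,[((proj(p,X)+off[n]-u0+.5)*400/60).astype(np.int32)],True,c,1)
    th=np.linspace(0,2*np.pi,40)
    dr(np.c_[.501+.0255*np.cos(th),.3425+.0255*np.sin(th),0*th+.05],(255,0,0))
    for zz in (0,30): dr(np.array([K((sx*14.5,sy*14.5,zz)) for sx,sy in((-1,-1),(1,-1),(1,1),(-1,1))]),(0,255,0) if zz==0 else (255,0,255))
    for s in (-50,50): dr(np.array([K((s,sy*10,zz)) for sy,zz in((-1,74),(1,74),(1,98),(-1,98))]),(0,255,255))
    T.append(im)
cv2.imwrite(f"pics/{sys.argv[7]}.png",np.hstack(T))
E
python3 ov3.py k1 .5015 .3427 .066 180.8 6 ok1
```

```text
(no output)
```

View pics/ok1.png

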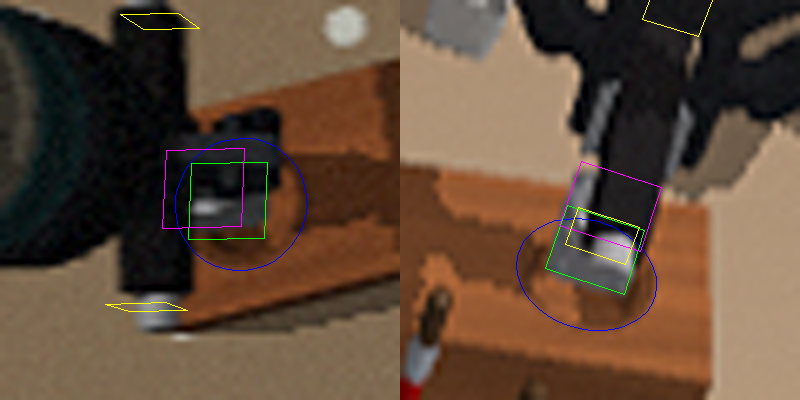

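Call:
servo_tool --pt "255 0 0 0.8 0" --pt "255 0 0 1.6 0" --pt "255 0.1 0 2.2 0" --pt "255 0.2 0 2.7 0" --pt "255 0.2 0 2.7 0" --squeeze 40

```text
clock: 23.7
position: [0.5104, 0.3435, 0.1146]
tcp_rot: [[-1.0, -0.013, 0.008], [-0.013, 1.0, 0.002], [-0.008, 0.002, -1.0]]
force: [-9.0, -6.4, 36.3]
gripper_width: 0.0185
```

```bash
python3 st.py
```

```text
23.7 [0.5104 0.3435 0.1146] yaw -179.25 tau [-1.772  2.197 -0.028] F [-9.01 -6.44 36.31] j [ 28.   19.2 -11.7  58.6  -0.1  27.2] e6 -0.013 0.0185
```

Call:
servo_tool --pt "255 0.2 0 -1.2 0" --pt "255 0.3 -0.15 -1.2 0" --pt "255 0.3 -0.2 -0.8 0" --pt "255 0.3 -0.2 -0.6 0"

```text
clock: 24.1
position: [0.5038, 0.3403, 0.1097]
tcp_rot: [[-1.0, -0.013, -0.001], [-0.013, 1.0, -0.0], [0.001, -0.0, -1.0]]
force: [0.5, 0.1, -1.9]
gripper_width: 0.0181
```

```bash
python3 st.py;python3 look.py k2 .501 .3425; python3 ov3.py k2 .501 .341 .052 180.8 6 ok2
```

```text
24.1 [0.5038 0.3403 0.1097] yaw -179.25 tau [ 0.208 -0.217 -0.003] F [ 0.46  0.14 -1.91] j [ 27.9  19.2 -12.4  58.5   0.   27.2] e6 0.0 0.0181
24.1 [0.5038 0.3403 0.1097] yaw -179.25 tau [ 0.208 -0.217 -0.003] F [ 0.46  0.14 -1.91] j [ 27.9  19.2 -12.4  58.5   0.   27.2] 0.01809041960743903
```

View pics/ok2.png

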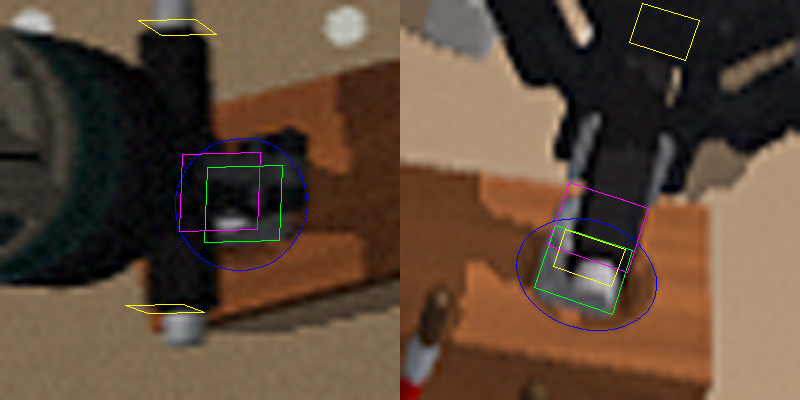

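Call:
servo_tool --pt "255 0 0 0.5 0" --pt "255 0.05 0 1 0" --pt "255 0.05 0 1 0"

```text
clock: 24.5
position: [0.5034, 0.3405, 0.1002]
tcp_rot: [[-1.0, -0.013, -0.001], [-0.013, 1.0, -0.0], [0.001, -0.0, -1.0]]
force: [1.3, 1.6, -4.3]
gripper_width: 0.0183
```

```bash
python3 st.py
```

```text
24.5 [0.5034 0.3405 0.1002] yaw -179.24 tau [ 0.255 -0.273 -0.055] F [ 1.33  1.63 -4.32] j [ 28.   19.7 -13.   57.4   0.   27.2] e6 0.005 0.0183
```

Call:
servo_tool --pt "255 0.05 0.1 0.5 0" --pt "255 0.1 0.15 1 0" --pt "255 0.15 0.2 1.2 0" --pt "255 0.2 0.2 1.2 0" --pt "160 0.2 0.2 1.2 0" --pt "150 0.2 0.2 1.2 0" --pt "150 0.2 0.2 1.2 0" --pt "150 0.2 0.2 1.2 0"

```text
clock: 25.3
position: [0.502, 0.3427, 0.09]
tcp_rot: [[-1.0, -0.013, 0.001], [-0.013, 1.0, 0.0], [-0.001, 0.0, -1.0]]
force: [-0.6, 0.3, -0.4]
gripper_width: 0.0352
```

```bash
python3 st.py;python3 look.py k3 .501 .3425; python3 ov3.py k3 .501 .3425 .02 180.8 0 ok3
```

```text
25.3 [0.502  0.3427 0.09  ] yaw -179.24 tau [ 0.019 -0.015  0.018] F [-0.55  0.3  -0.36] j [ 28.2  20.2 -13.7  56.1   0.   27.5] e6 0.0 0.0352
25.3 [0.502  0.3427 0.09  ] yaw -179.24 tau [ 0.019 -0.015  0.018] F [-0.55  0.3  -0.36] j [ 28.2  20.2 -13.7  56.1   0.   27.5] 0.035249973977995015
```

View pics/ok3.png

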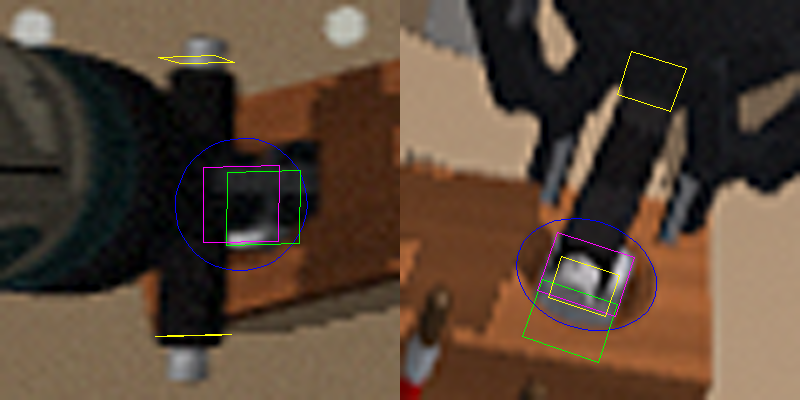

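Call:
servo_tool --pt "150 0.5 0 0 0" --pt "150 0.5 0 0.1 0" --pt "255 0.5 0 0.2 0" --pt "255 0.5 0 0.2 0" --pt "255 0.5 0 0.2 0" --pt "255 0.3 0 0.2 0" --pt "255 0.1 0 0.2 0" --pt "255 0 0 0.2 0" --pt "255 0 0 0.2 0" --squeeze 40

```text
clock: 26.3
position: [0.5017, 0.3425, 0.0874]
tcp_rot: [[-1.0, -0.013, -0.0], [-0.013, 1.0, -0.0], [0.0, -0.0, -1.0]]
force: [-1.7, 0.5, 2.0]
gripper_width: 0.0195
```

```bash
python3 st.py;python3 look.py k4 .501 .3425; python3 ov3.py k4 .501 .3425 .02 180.8 0 ok4
```

```text
26.3 [0.5017 0.3425 0.0874] yaw -179.24 tau [0.003 0.716 0.006] F [-1.7   0.47  2.02] j [ 28.2  20.3 -13.8  55.9   0.   27.5] e6 0.003 0.0195
26.3 [0.5017 0.3425 0.0874] yaw -179.24 tau [0.003 0.716 0.006] F [-1.7   0.47  2.02] j [ 28.2  20.3 -13.8  55.9   0.   27.5] 0.01948892950709767
```

View pics/ok4.png

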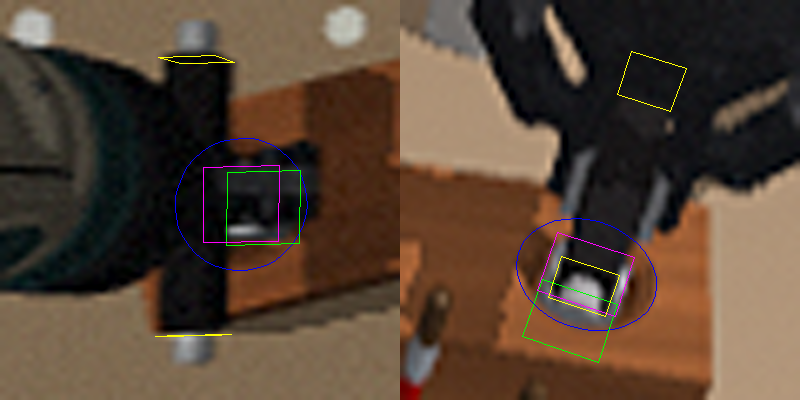

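Call:
servo_tool --pt "255 0 0 0 0" --pt "255 0 0 0 0" --pt "255 0 0 -2 0" --pt "255 0 0 -5 0" --pt "255 0 0 -9 0" --pt "255 0.3 -4 -10 0.12" --pt "255 0.8 -8.5 -10 0.24" --pt "255 1.2 -13 -10 0.36" --pt "255 1.5 -17.5 -10 0.48" --pt "255 1.8 -22 -10 0.6" --pt "255 2.1 -26 -10 0.72" --pt "255 2.16 -28.8 -9 0.843" --pt "255 2.16 -29.64 -7.5 0.843" --pt "255 2.16 -29.64 -7 0.843" --pt "255 2.16 -29.64 -7 0.843" --pt "255 2.16 -29.64 -7 0.843" --squeeze 120

```text
clock: 28.0
position: [0.4843, 0.0465, 0.1576]
tcp_rot: [[-0.676, 0.737, 0.0], [0.737, 0.676, 0.0], [-0.0, 0.0, -1.0]]
force: [-0.3, 0.6, -3.3]
gripper_width: 0.0182
```

```bash
cat > key.py <<'E'
from h import *
import sys
name=sys.argv[1]; cx,cy=map(float,sys.argv[2:4])
s=arm.get_state(); q=arm.capture("scene")
np.savez(f"{name}_scene.npz",**{k:q[k] for k in ("image","intrinsics","T")})
S=s["position"]; yaw=np.arctan2(s["tcp_rot"][1][0],s["tcp_rot"][0][0])
print(round(s["clock"],2),np.round(S,4),"yaw",round(np.rad2deg(yaw),2),"F",np.round(s["force"],2),"tau",np.round(s["wrist_torque"],3))
off=np.array([.14,.03]); ex=np.array([np.cos(yaw),np.sin(yaw),0]); ey=np.array([-np.sin(yaw),np.cos(yaw),0]); ez=np.array([0,0,1.])
u0=proj(q,[[*S[:2],S[2]-.02]])[0].astype(int)-32
T=[]
for tt in (None,0,6):
    im=cv2.resize(np.ascontiguousarray(q["image"][u0[1]:u0[1]+64,u0[0]:u0[0]+64,::-1]),(260*2,520),interpolation=cv2.INTER_CUBIC)
    if tt is not None:
        t=np.deg2rad(tt); kx=ex*np.cos(t)+ez*np.sin(t); kz=ez*np.cos(t)-ex*np.sin(t); g=S+[0,0,.0187]
        K=lambda p:g+kx*p[0]/1e3+ey*p[1]/1e3+kz*(p[2]-86)/1e3
        dr=lambda X,c:cv2.polylines(im,[((proj(q,X)+off-u0+.5)*520/64).astype(np.int32)],True,c,1)
        for zz in (0,30): dr(np.array([K((a*14.5,b*14.5,zz)) for a,b in((-1,-1),(1,-1),(1,1),(-1,1))]),(0,255,0) if zz==0 else (255,0,255))
        for e in (-50,50): dr(np.array([K((e,b*10,zz)) for b,zz in((-1,74),(1,74),(1,98),(-1,98))]),(0,255,255))
        th=np.linspace(0,2*np.pi,40); dr(np.c_[cx+.018*np.cos(th),cy+.018*np.sin(th),0*th+.0595],(255,0,0))
    T.append(im)
cv2.imwrite(f"pics/{name}.png",cv2.resize(np.hstack(T),(798,266),interpolation=cv2.INTER_AREA))
E
python3 key.py a5 .4842 .0465
```

```text
28.0 [0.4843 0.0465 0.1576] yaw 132.52 F [-0.27  0.61 -3.29] tau [ 0.055 -0.013 -0.032]
```

View pics/a5.png

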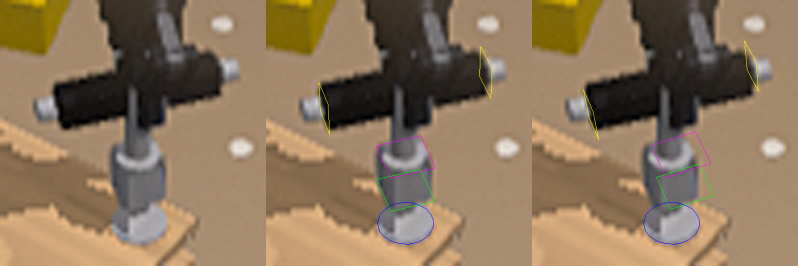

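Call:
servo_tool --pt "255 0 0 0.8 0" --pt "255 0 0 1.4 0" --pt "255 0 0 1.8 0" --pt "255 0 0 2.1 0" --pt "255 0 0 2.1 0"

```text
clock: 28.55
position: [0.4835, 0.0461, 0.1358]
tcp_rot: [[-0.675, 0.738, -0.001], [0.738, 0.675, 0.0], [0.001, -0.001, -1.0]]
force: [-0.3, 0.4, -3.1]
gripper_width: 0.0185
```

```bash
python3 st.py
```

```text
28.55 [0.4835 0.0461 0.1358] yaw 132.47 tau [ 0.029  0.147 -0.009] F [-0.28  0.44 -3.07] j [ -2.2   6.  -25.7  58.3   0.   45.3] e6 0.004 0.0185
```

Call:
servo_tool --pt "255 0 0 0.4 0" --pt "255 0 0 0.8 0" --pt "255 0 0 0.8 0.08" --pt "255 0 0 0.8 0.16" --pt "255 0 0 0.8 0.22" --pt "255 0 0 0.8 0.24"

```text
clock: 29.15
position: [0.4837, 0.0468, 0.1278]
tcp_rot: [[-0.48, 0.877, -0.001], [0.877, 0.48, 0.002], [0.002, 0.0, -1.0]]
force: [0.1, 3.0, -5.3]
gripper_width: 0.0182
```

```bash
python3 st.py
```

```text
29.15 [0.4837 0.0468 0.1278] yaw 118.7 tau [0.929 0.037 0.245] F [ 0.12  2.96 -5.3 ] j [ -2.2   6.5 -26.3  57.3   0.1  59.1] e6 0.218 0.0182
```

Call:
servo_tool --pt "255 0 0 0 0.04" --pt "255 0 0 0 0.07" --pt "255 0 0 0 0.07"

```text
clock: 29.45
position: [0.4838, 0.0467, 0.1279]
tcp_rot: [[-0.419, 0.908, -0.001], [0.908, 0.419, 0.002], [0.002, 0.0, -1.0]]
force: [0.8, 4.7, -7.4]
gripper_width: 0.018
```

```bash
python3 st.py
```

```text
29.45 [0.4838 0.0467 0.1279] yaw 114.74 tau [ 1.337 -0.184  0.19 ] F [ 0.78  4.74 -7.42] j [ -2.2   6.5 -26.3  57.3   0.1  63.1] e6 0.318 0.018
```

Call:
servo_tool --pt "255 0 0 0 0.03" --pt "255 0 0 0 0.05" --pt "255 0 0 0 0.05"

```text
clock: 29.75
position: [0.4838, 0.0466, 0.128]
tcp_rot: [[-0.373, 0.928, -0.001], [0.928, 0.373, 0.002], [0.002, 0.0, -1.0]]
force: [0.3, 4.9, -9.0]
gripper_width: 0.0177
```

```bash
python3 st.py
```

```text
29.75 [0.4838 0.0466 0.128 ] yaw 111.93 tau [ 1.442 -0.213  0.695] F [ 0.29  4.95 -8.98] j [ -2.2   6.5 -26.3  57.3   0.1  65.9] e6 0.73 0.0177
```

Call:
servo_tool --pt "255 0 0 0 -0.06" --pt "255 0 0 0 -0.11" --pt "255 0 0 -1.5 -0.11" --pt "255 0 0 -3 -0.11" --pt "255 -4 0.9 -3 0" --pt "255 -8 1.9 -3 0.14" --pt "255 -12 2.8 -3 0.28" --pt "255 -16 3.7 -3 0.42" --pt "255 -19 4.4 -3 0.56" --pt "255 -20.61 4.8 -3 0.7" --pt "255 -20.61 4.8 -3 0.74" --pt "255 -20.61 4.8 -3 0.74" --pt "255 -20.61 4.8 -3 0.74"

```text
clock: 31.05
position: [0.6052, -0.1284, 0.1588]
tcp_rot: [[0.351, 0.936, -0.0], [0.936, -0.351, -0.002], [-0.002, 0.0, -1.0]]
force: [0.3, -0.4, -2.5]
gripper_width: 0.0184
```

```bash
python3 key.py c5 .6059 -.1272
```

```text
31.05 [ 0.6052 -0.1284  0.1588] yaw 69.44 F [ 0.34 -0.41 -2.47] tau [ 0.038 -0.002 -0.003]
```

View pics/c5.png

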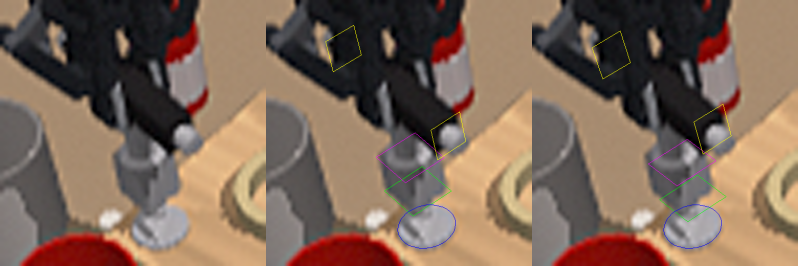

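Call:
servo_tool --pt "255 0 0 0.8 0" --pt "255 0 0 1.4 0" --pt "255 0 0 1.8 0" --pt "255 0 0 2.1 0" --pt "255 0 0 2.1 0"

```text
clock: 31.6
position: [0.6054, -0.1272, 0.1373]
tcp_rot: [[0.351, 0.936, 0.0], [0.936, -0.351, 0.001], [0.001, -0.0, -1.0]]
force: [0.5, -0.1, -2.1]
gripper_width: 0.0183
```

```bash
python3 st.py
```

```text
31.6 [ 0.6054 -0.1272  0.1373] yaw 69.45 tau [ 0.212 -0.15   0.003] F [ 0.54 -0.09 -2.11] j [-17.9  18.7  -9.4  61.9   0.   92.7] e6 0.007 0.0183
```

Call:
servo_tool --pt "255 0 0 0.4 0" --pt "255 0 0 0.85 0" --pt "255 0 0 0.85 0.08" --pt "255 0 0 0.85 0.16" --pt "255 0 0 0.85 0.22" --pt "255 0 0 0.85 0.24"

```text
clock: 32.2
position: [0.6066, -0.127, 0.1285]
tcp_rot: [[0.564, 0.826, 0.003], [0.826, -0.564, 0.001], [0.003, 0.001, -1.0]]
force: [3.6, 3.1, -5.8]
gripper_width: 0.0183
```

```bash
python3 st.py
```

```text
32.2 [ 0.6066 -0.127   0.1285] yaw 55.68 tau [ 0.707 -1.284  0.189] F [ 3.61  3.14 -5.81] j [-1.790e+01  1.920e+01 -9.900e+00  6.080e+01  1.000e-01  1.065e+02] e6 0.22 0.0183
```

Call:
servo_tool --pt "255 0 0 0 0.04" --pt "255 0 0 0 0.06" --pt "255 0 0 0 0.06"

```text
clock: 32.5
position: [0.6066, -0.127, 0.1285]
tcp_rot: [[0.611, 0.791, 0.003], [0.791, -0.611, 0.001], [0.003, 0.001, -1.0]]
force: [5.3, 2.4, -6.6]
gripper_width: 0.0181
```

```bash
python3 st.py
```

```text
32.5 [ 0.6066 -0.127   0.1285] yaw 52.31 tau [ 0.717 -1.331  0.157] F [ 5.29  2.36 -6.61] j [-1.790e+01  1.920e+01 -9.900e+00  6.080e+01  1.000e-01  1.098e+02] e6 0.224 0.0181
```

Call:
servo_tool --pt "255 0 0 0 0.03" --pt "255 0 0 0 0.05" --pt "255 0 0 0 0.05"

```text
clock: 32.8
position: [0.6067, -0.1271, 0.1285]
tcp_rot: [[0.65, 0.76, 0.003], [0.76, -0.65, 0.001], [0.003, 0.001, -1.0]]
force: [5.5, 2.3, -5.9]
gripper_width: 0.0184
```

```bash
python3 st.py
```

```text
32.8 [ 0.6067 -0.1271  0.1285] yaw 49.45 tau [ 0.677 -1.349  0.188] F [ 5.51  2.28 -5.93] j [-1.790e+01  1.920e+01 -9.900e+00  6.080e+01  1.000e-01  1.127e+02] e6 0.223 0.0184
```

Call:
servo_tool --pt "255 0 0 0 0.02" --pt "255 0 0 0 0.03" --pt "255 0 0 0 0.03"

```text
clock: 33.1
position: [0.6067, -0.1271, 0.1285]
tcp_rot: [[0.673, 0.74, 0.003], [0.74, -0.673, 0.001], [0.003, 0.001, -1.0]]
force: [5.2, 2.7, -6.1]
gripper_width: 0.0182
```

```bash
python3 st.py
```

```text
33.1 [ 0.6067 -0.1271  0.1285] yaw 47.73 tau [ 0.624 -1.357  0.148] F [ 5.23  2.74 -6.09] j [-1.790e+01  1.920e+01 -9.900e+00  6.080e+01  1.000e-01  1.144e+02] e6 0.213 0.0182
```

Still only drag. Continue in 0.05 rad steps.

Call:
servo_tool --pt "255 0 0 0 0.03" --pt "255 0 0 0 0.05" --pt "255 0 0 0 0.05"

```text
clock: 33.4
position: [0.6067, -0.1271, 0.1285]
tcp_rot: [[0.709, 0.705, 0.003], [0.705, -0.709, 0.001], [0.003, 0.001, -1.0]]
force: [4.6, 2.2, -6.9]
gripper_width: 0.0181
```

```bash
python3 st.py
```

```text
33.4 [ 0.6067 -0.1271  0.1285] yaw 44.86 tau [ 0.609 -1.396  0.168] F [ 4.6   2.19 -6.87] j [-1.790e+01  1.920e+01 -9.900e+00  6.080e+01  1.000e-01  1.173e+02] e6 0.223 0.0181
```

Call:
servo_tool --pt "255 0 0 0 0.03" --pt "255 0 0 0 0.05" --pt "255 0 0 0 0.05"

```text
clock: 33.7
position: [0.6068, -0.1272, 0.1286]
tcp_rot: [[0.742, 0.67, 0.003], [0.67, -0.742, 0.001], [0.003, 0.001, -1.0]]
force: [5.4, 1.4, -6.4]
gripper_width: 0.0184
```

```bash
python3 st.py
```

```text
33.7 [ 0.6068 -0.1272  0.1286] yaw 42.06 tau [ 0.564 -1.372  0.523] F [ 5.42  1.38 -6.35] j [-1.790e+01  1.920e+01 -9.900e+00  6.080e+01  1.000e-01  1.201e+02] e6 0.56 0.0184
```

Call:
servo_tool --pt "255 0 0 0 0.02" --pt "255 0 0 0 0.02"

```text
clock: 33.9
position: [0.6068, -0.1271, 0.1286]
tcp_rot: [[0.755, 0.656, 0.003], [0.656, -0.755, 0.001], [0.003, 0.001, -1.0]]
force: [4.8, 1.9, -6.7]
gripper_width: 0.0184
```

```bash
python3 st.py
```

```text
33.9 [ 0.6068 -0.1271  0.1286] yaw 40.98 tau [ 0.562 -1.365  0.878] F [ 4.78  1.92 -6.68] j [-1.790e+01  1.920e+01 -9.900e+00  6.080e+01  1.000e-01  1.212e+02] e6 0.87 0.0184
```

Call:
servo_tool --pt "255 0 0 0 -0.06" --pt "255 0 0 0 -0.11" --pt "255 0 0 -1.5 -0.11" --pt "255 0 0 -3 -0.11" --pt "255 2.5 -2 -3 -0.24" --pt "255 5 -4.1 -3 -0.38" --pt "255 7.5 -6.1 -3 -0.52" --pt "255 10 -8.1 -3 -0.66" --pt "255 11.6 -9.45 -3 -0.8" --pt "255 11.6 -9.45 -3 -0.87" --pt "255 11.6 -9.45 -3 -0.87" --pt "255 11.6 -9.45 -3 -0.87"

```text
clock: 35.1
position: [0.631, 0.0192, 0.1593]
tcp_rot: [[-0.009, 1.0, -0.001], [1.0, 0.009, -0.001], [-0.001, -0.001, -1.0]]
force: [0.5, -0.0, -3.3]
gripper_width: 0.0186
```

```bash
python3 key.py b5 .6319 .0205
```

```text
35.1 [0.631  0.0192 0.1593] yaw 90.52 F [ 0.54 -0.04 -3.35] tau [-0.038  0.001 -0.005]
```

View pics/b5.png

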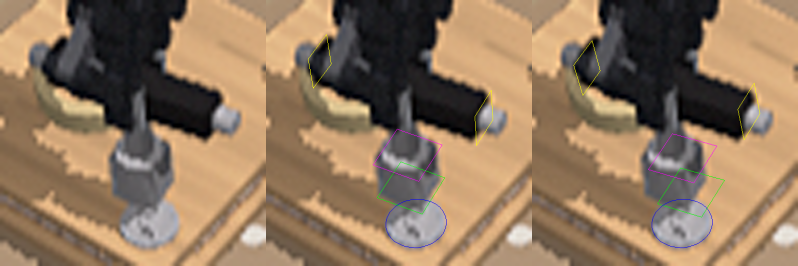

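Call:
servo_tool --pt "255 0.1 0 0.8 0" --pt "255 0.1 0 1.4 0" --pt "255 0.1 0 1.8 0" --pt "255 0.1 0 2.1 0" --pt "255 0.1 0 2.1 0"

```text
clock: 35.65
position: [0.6312, 0.0207, 0.1375]
tcp_rot: [[-0.011, 1.0, -0.001], [1.0, 0.011, 0.0], [0.0, -0.001, -1.0]]
force: [-0.4, -0.4, -3.2]
gripper_width: 0.018
```

```bash
python3 st.py
```

```text
35.65 [0.6312 0.0207 0.1375] yaw 90.61 tau [-0.017 -0.043  0.014] F [-0.41 -0.37 -3.19] j [-4.  20.  -7.6 62.5  0.  85.4] e6 0.0 0.018
```

Call:
servo_tool --pt "255 0 0 0.4 0" --pt "255 0 0 0.85 0" --pt "255 0 0 0.85 0.08" --pt "255 0 0 0.85 0.16" --pt "255 0 0 0.85 0.22" --pt "255 0 0 0.85 0.24"

```text
clock: 36.25
position: [0.6322, 0.0212, 0.129]
tcp_rot: [[0.227, 0.974, 0.002], [0.974, -0.227, 0.001], [0.001, 0.001, -1.0]]
force: [3.7, 1.2, -6.7]
gripper_width: 0.018
```

```bash
python3 st.py
```

```text
36.25 [0.6322 0.0212 0.129 ] yaw 76.87 tau [ 0.304 -0.906  0.148] F [ 3.65  1.24 -6.71] j [-4.  20.4 -8.1 61.4  0.1 99.2] e6 0.222 0.018
```

Call:
servo_tool --pt "255 0 0 0 0.03" --pt "255 0 0 0 0.05" --pt "255 0 0 0 0.05"

```text
clock: 36.55
position: [0.6322, 0.0212, 0.1291]
tcp_rot: [[0.275, 0.962, 0.002], [0.962, -0.275, 0.001], [0.001, 0.001, -1.0]]
force: [4.3, 1.4, -8.4]
gripper_width: 0.0179
```

```bash
python3 st.py
```

```text
36.55 [0.6322 0.0212 0.1291] yaw 74.05 tau [ 0.518 -1.369  0.134] F [ 4.29  1.41 -8.44] j [-4.00e+00  2.04e+01 -8.10e+00  6.14e+01  1.00e-01  1.02e+02] e6 0.232 0.0179
```

Call:
servo_tool --pt "255 0 0 0 0.02" --pt "255 0 0 0 0.04" --pt "255 0 0 0 0.04"

```text
clock: 36.85
position: [0.6322, 0.0211, 0.1291]
tcp_rot: [[0.313, 0.95, 0.002], [0.95, -0.313, 0.001], [0.001, 0.001, -1.0]]
force: [5.3, 2.5, -9.0]
gripper_width: 0.0185
```

```bash
python3 st.py
```

```text
36.85 [0.6322 0.0211 0.1291] yaw 71.75 tau [ 0.557 -1.417  0.155] F [ 5.29  2.46 -8.97] j [-4.000e+00  2.040e+01 -8.100e+00  6.140e+01  1.000e-01  1.043e+02] e6 0.228 0.0185
```

Call:
servo_tool --pt "255 0 0 0 0.02" --pt "255 0 0 0 0.04" --pt "255 0 0 0 0.04"

```text
clock: 37.15
position: [0.6322, 0.0211, 0.1291]
tcp_rot: [[0.351, 0.936, 0.002], [0.936, -0.351, 0.001], [0.001, 0.001, -1.0]]
force: [5.3, 2.0, -8.5]
gripper_width: 0.0182
```

```bash
python3 st.py
```

```text
37.15 [0.6322 0.0211 0.1291] yaw 69.46 tau [ 0.514 -1.45   0.227] F [ 5.25  2.   -8.46] j [-4.000e+00  2.040e+01 -8.100e+00  6.140e+01  1.000e-01  1.066e+02] e6 0.228 0.0182
```

Call:
servo_tool --pt "255 0 0 0 0.02" --pt "255 0 0 0 0.04" --pt "255 0 0 0 0.04"

```text
clock: 37.45
position: [0.6323, 0.021, 0.1291]
tcp_rot: [[0.388, 0.922, 0.002], [0.922, -0.388, 0.001], [0.001, 0.001, -1.0]]
force: [4.3, 1.9, -10.1]
gripper_width: 0.0183
```

```bash
python3 st.py
```

```text
37.45 [0.6323 0.021  0.1291] yaw 67.16 tau [ 0.515 -1.48   0.182] F [  4.31   1.91 -10.13] j [-4.000e+00  2.040e+01 -8.100e+00  6.140e+01  1.000e-01  1.089e+02] e6 0.227 0.0183
```

Call:
servo_tool --pt "255 0 0 0 0.02" --pt "255 0 0 0 0.02"

```text
clock: 37.65
position: [0.6323, 0.021, 0.1291]
tcp_rot: [[0.406, 0.914, 0.002], [0.914, -0.406, 0.001], [0.001, 0.001, -1.0]]
force: [4.9, 1.8, -8.4]
gripper_width: 0.0182
```

```bash
python3 st.py
```

```text
37.65 [0.6323 0.021  0.1291] yaw 66.02 tau [ 0.48  -1.478  0.156] F [ 4.91  1.78 -8.36] j [-4.00e+00  2.04e+01 -8.10e+00  6.14e+01  1.00e-01  1.10e+02] e6 0.227 0.0182
```

Call:
servo_tool --pt "255 0 0 0 0.02" --pt "255 0 0 0 0.04" --pt "255 0 0 0 0.04"

```text
clock: 37.95
position: [0.6323, 0.021, 0.1291]
tcp_rot: [[0.443, 0.897, 0.002], [0.897, -0.443, 0.001], [0.001, 0.001, -1.0]]
force: [4.6, 2.1, -9.2]
gripper_width: 0.0184
```

```bash
python3 st.py
```

```text
37.95 [0.6323 0.021  0.1291] yaw 63.73 tau [ 0.465 -1.511  0.16 ] F [ 4.62  2.15 -9.21] j [ -4.   20.4  -8.1  61.4   0.  112.3] e6 0.227 0.0184
```

Call:
servo_tool --pt "255 0 0 0 0.02" --pt "255 0 0 0 0.04" --pt "255 0 0 0 0.04"

```text
clock: 38.25
position: [0.6324, 0.021, 0.1291]
tcp_rot: [[0.477, 0.879, 0.002], [0.879, -0.477, 0.001], [0.001, 0.001, -1.0]]
force: [5.8, 1.9, -8.5]
gripper_width: 0.0183
```

```bash
python3 st.py
```

```text
38.25 [0.6324 0.021  0.1291] yaw 61.49 tau [ 0.448 -1.504  0.469] F [ 5.77  1.9  -8.47] j [ -4.   20.4  -8.1  61.4   0.  114.5] e6 0.509 0.0183
```

Call:
servo_tool --pt "255 0 0 0 0.015" --pt "255 0 0 0 0.015"

```text
clock: 38.45
position: [0.6324, 0.021, 0.1292]
tcp_rot: [[0.49, 0.872, 0.002], [0.872, -0.49, 0.0], [0.001, 0.001, -1.0]]
force: [5.2, 1.6, -8.9]
gripper_width: 0.0182
```

```bash
python3 st.py
```

```text
38.45 [0.6324 0.021  0.1292] yaw 60.66 tau [ 0.386 -1.461  0.553] F [ 5.25  1.61 -8.95] j [ -4.   20.4  -8.1  61.4   0.  115.4] e6 0.611 0.0182
```

Call:
servo_tool --pt "255 0 0 0 0.015" --pt "255 0 0 0 0.015"

```text
clock: 38.65
position: [0.6324, 0.021, 0.1292]
tcp_rot: [[0.503, 0.865, 0.002], [0.865, -0.503, 0.0], [0.001, 0.002, -1.0]]
force: [4.4, 1.5, -9.3]
gripper_width: 0.0185
```

```bash
python3 st.py
```

```text
38.65 [0.6324 0.021  0.1292] yaw 59.83 tau [ 0.406 -1.502  0.712] F [ 4.41  1.54 -9.27] j [ -4.   20.4  -8.1  61.4   0.  116.2] e6 0.732 0.0185
```

Call:
servo_tool --pt "255 0 0 0 -0.06" --pt "255 0 0 0 -0.11" --pt "255 0 0 -1.5 -0.11" --pt "255 0 0 -3 -0.11" --pt "255 -3.8 -1.7 -3 -0.25" --pt "255 -7.6 -3.5 -3 -0.39" --pt "255 -11.4 -5.2 -3 -0.53" --pt "255 -15.2 -7 -3 -0.67" --pt "255 -18 -8.3 -3 -0.81" --pt "255 -19.35 -8.9 -3 -0.95" --pt "255 -19.35 -8.9 -3 -1.03" --pt "255 -19.35 -8.9 -3 -1.03" --pt "255 -19.35 -8.9 -3 -1.03"

```text
clock: 39.95
position: [0.4568, -0.1015, 0.1604]
tcp_rot: [[-0.478, 0.878, 0.0], [0.878, 0.478, -0.001], [-0.001, -0.0, -1.0]]
force: [-0.0, 0.3, -1.8]
gripper_width: 0.0183
```

```bash
python3 key.py d8 .4582 -.1012
```

```text
39.95 [ 0.4568 -0.1015  0.1604] yaw 118.58 F [-0.02  0.31 -1.85] tau [-0.025 -0.016 -0.117]
```

View pics/d8.png

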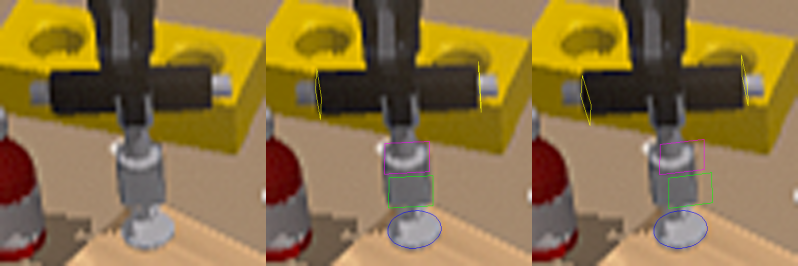

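Call:
servo_tool --pt "255 -0.04 0.08 0.8 0" --pt "255 -0.04 0.08 1.4 0" --pt "255 -0.04 0.08 1.8 0" --pt "255 -0.04 0.08 2.1 0" --pt "255 -0.04 0.08 2.1 0"

```text
clock: 40.5
position: [0.4574, -0.1011, 0.1378]
tcp_rot: [[-0.48, 0.877, -0.001], [0.877, 0.48, 0.001], [0.001, -0.001, -1.0]]
force: [0.1, -0.3, -2.6]
gripper_width: 0.0181
```

```bash
python3 st.py
```

```text
40.5 [ 0.4574 -0.1011  0.1378] yaw 118.71 tau [ 0.009 -0.045 -0.055] F [ 0.13 -0.27 -2.58] j [-20.4   4.2 -27.5  58.4   0.   40.9] e6 0.001 0.0181
```

Free entry. Seat it and take up the slack.

Call:
servo_tool --pt "255 0 0 0.3 0" --pt "255 0 0 0.5 0" --pt "255 0 0 0.5 0"

```text
clock: 40.8
position: [0.4577, -0.1008, 0.1333]
tcp_rot: [[-0.481, 0.877, -0.0], [0.877, 0.481, 0.001], [0.001, 0.001, -1.0]]
force: [0.3, 2.3, -2.6]
gripper_width: 0.0184
```

```bash
python3 st.py
```

```text
40.8 [ 0.4577 -0.1008  0.1333] yaw 118.72 tau [ 0.558 -0.084  0.077] F [ 0.29  2.27 -2.56] j [-20.4   4.4 -27.9  57.7   0.1  40.9] e6 0.024 0.0184
```

Call:
servo_tool --pt "255 0 0 0.2 0" --pt "255 0 0 0.4 0" --pt "255 0 0 0.4 0.08" --pt "255 0 0 0.4 0.16" --pt "255 0 0 0.4 0.22" --pt "255 0 0 0.4 0.24"

```text
clock: 41.4
position: [0.458, -0.1008, 0.1294]
tcp_rot: [[-0.258, 0.966, 0.001], [0.966, 0.258, 0.001], [0.001, 0.001, -1.0]]
force: [-0.5, 3.6, -1.1]
gripper_width: 0.0182
```

```bash
python3 st.py
```

```text
41.4 [ 0.458  -0.1008  0.1294] yaw 104.94 tau [ 0.958 -0.126  0.249] F [-0.52  3.56 -1.09] j [-20.4   4.7 -28.1  57.2   0.1  54.7] e6 0.219 0.0182
```

Call:
servo_tool --pt "255 0 0 0 0.02" --pt "255 0 0 0 0.04" --pt "255 0 0 0 0.04"

```text
clock: 41.7
position: [0.458, -0.1009, 0.1294]
tcp_rot: [[-0.219, 0.976, 0.001], [0.976, 0.219, 0.001], [0.001, 0.001, -1.0]]
force: [1.0, 5.2, -2.7]
gripper_width: 0.0184
```

```bash
python3 st.py
```

```text
41.7 [ 0.458  -0.1009  0.1294] yaw 102.67 tau [ 1.305 -0.361  0.204] F [ 0.99  5.16 -2.69] j [-20.4   4.7 -28.1  57.2   0.1  57. ] e6 0.231 0.0184
```

Call:
servo_tool --pt "255 0 0 0 0.02" --pt "255 0 0 0 0.04" --pt "255 0 0 0 0.04"

```text
clock: 42.0
position: [0.458, -0.1009, 0.1294]
tcp_rot: [[-0.179, 0.984, 0.001], [0.984, 0.179, 0.001], [0.001, 0.001, -1.0]]
force: [2.3, 5.0, -2.5]
gripper_width: 0.0184
```

```bash
python3 st.py
```

```text
42.0 [ 0.458  -0.1009  0.1294] yaw 100.33 tau [ 1.385 -0.478  0.212] F [ 2.26  5.03 -2.46] j [-20.4   4.7 -28.1  57.2   0.1  59.3] e6 0.225 0.0184
```

Call:
servo_tool --pt "255 0 0 0 0.02" --pt "255 0 0 0 0.03" --pt "255 0 0 0 0.03"

```text
clock: 42.3
position: [0.4581, -0.1009, 0.1294]
tcp_rot: [[-0.15, 0.989, 0.001], [0.989, 0.15, 0.001], [0.001, 0.001, -1.0]]
force: [1.4, 4.8, -1.9]
gripper_width: 0.0184
```

```bash
python3 st.py
```

```text
42.3 [ 0.4581 -0.1009  0.1294] yaw 98.62 tau [ 1.425 -0.43   0.204] F [ 1.39  4.8  -1.91] j [-20.4   4.7 -28.1  57.2   0.1  61. ] e6 0.214 0.0184
```

Call:
servo_tool --pt "255 0 0 0 0.02" --pt "255 0 0 0 0.04" --pt "255 0 0 0 0.04"

```text
clock: 42.6
position: [0.4581, -0.1009, 0.1295]
tcp_rot: [[-0.11, 0.994, 0.001], [0.994, 0.11, 0.001], [0.001, 0.001, -1.0]]
force: [2.1, 5.3, -2.1]
gripper_width: 0.0181
```

```bash
python3 st.py
```

```text
42.6 [ 0.4581 -0.1009  0.1295] yaw 96.32 tau [ 1.369 -0.485  0.214] F [ 2.08  5.29 -2.12] j [-20.4   4.7 -28.1  57.2   0.1  63.3] e6 0.225 0.0181
```

Call:
servo_tool --pt "255 0 0 0 0.02" --pt "255 0 0 0 0.04" --pt "255 0 0 0 0.04"

```text
clock: 42.9
position: [0.4582, -0.1009, 0.1295]
tcp_rot: [[-0.07, 0.998, 0.001], [0.998, 0.07, 0.001], [0.001, 0.001, -1.0]]
force: [1.5, 4.8, -2.0]
gripper_width: 0.0183
```

```bash
python3 st.py
```

```text
42.9 [ 0.4582 -0.1009  0.1295] yaw 94.02 tau [ 1.37  -0.523  0.171] F [ 1.51  4.77 -1.96] j [-20.4   4.7 -28.1  57.2   0.1  65.6] e6 0.225 0.0183
```

Call:
servo_tool --pt "255 0 0 0 0.02" --pt "255 0 0 0 0.04" --pt "255 0 0 0 0.04"

```text
clock: 43.2
position: [0.4582, -0.1009, 0.1295]
tcp_rot: [[-0.03, 1.0, 0.001], [1.0, 0.03, 0.001], [0.001, 0.001, -1.0]]
force: [1.8, 4.4, -2.6]
gripper_width: 0.0183
```

```bash
python3 st.py
```

```text
43.2 [ 0.4582 -0.1009  0.1295] yaw 91.73 tau [ 1.384 -0.499  0.154] F [ 1.75  4.44 -2.58] j [-20.4   4.7 -28.1  57.2   0.1  67.9] e6 0.225 0.0183
```

Call:
servo_tool --pt "255 0 0 0 0.02" --pt "255 0 0 0 0.04" --pt "255 0 0 0 0.04"

```text
clock: 43.5
position: [0.4583, -0.101, 0.1295]
tcp_rot: [[0.01, 1.0, 0.001], [1.0, -0.01, 0.001], [0.001, 0.001, -1.0]]
force: [2.5, 5.0, -2.1]
gripper_width: 0.018
```

```bash
python3 st.py
```

```text
43.5 [ 0.4583 -0.101   0.1295] yaw 89.44 tau [ 1.348 -0.579  0.168] F [ 2.52  5.01 -2.14] j [-20.4   4.7 -28.1  57.2   0.1  70.2] e6 0.225 0.018
```

Call:
servo_tool --pt "255 0 0 0 0.02" --pt "255 0 0 0 0.04" --pt "255 0 0 0 0.04"

```text
clock: 43.8
position: [0.4583, -0.101, 0.1295]
tcp_rot: [[0.05, 0.999, 0.001], [0.999, -0.05, 0.001], [0.001, 0.001, -1.0]]
force: [2.3, 5.0, -2.6]
gripper_width: 0.0181
```

```bash
python3 st.py
```

```text
43.8 [ 0.4583 -0.101   0.1295] yaw 87.15 tau [ 1.41  -0.593  0.112] F [ 2.27  5.03 -2.6 ] j [-20.4   4.7 -28.1  57.2   0.1  72.5] e6 0.224 0.0181
```

Call:
servo_tool --pt "255 0 0 0 0.02" --pt "255 0 0 0 0.04" --pt "255 0 0 0 0.04"

```text
clock: 44.1
position: [0.4583, -0.1009, 0.1295]
tcp_rot: [[0.089, 0.996, 0.001], [0.996, -0.089, 0.001], [0.001, 0.001, -1.0]]
force: [1.6, 4.7, -3.1]
gripper_width: 0.0184
```

```bash
python3 st.py
```

```text
44.1 [ 0.4583 -0.1009  0.1295] yaw 84.88 tau [ 1.375 -0.626  0.272] F [ 1.58  4.66 -3.11] j [-20.4   4.7 -28.1  57.2   0.1  74.7] e6 0.339 0.0184
```

Call:
servo_tool --pt "255 0 0 0 0.02" --pt "255 0 0 0 0.04" --pt "255 0 0 0 0.04"

```text
clock: 44.4
position: [0.4584, -0.1009, 0.1295]
tcp_rot: [[0.128, 0.992, 0.001], [0.992, -0.128, 0.001], [0.001, 0.001, -1.0]]
force: [1.9, 4.9, -2.3]
gripper_width: 0.0184
```

```bash
python3 st.py
```

```text
44.4 [ 0.4584 -0.1009  0.1295] yaw 82.66 tau [ 1.286 -0.599  0.641] F [ 1.9   4.88 -2.3 ] j [-20.4   4.7 -28.1  57.2   0.1  77. ] e6 0.703 0.0184
```

Call:
servo_tool --pt "255 0 0 0 -0.06" --pt "255 0 0 0 -0.11" --pt "255 0 0 -2 -0.11" --pt "255 0 0 -6 -0.11" --pt "255 3.5 -0.1 -6 -0.25" --pt "255 8 -0.2 -6 -0.39" --pt "255 12.5 -0.4 -6 -0.53" --pt "255 17 -0.5 -6 -0.67" --pt "255 21 -0.6 -6 -0.81" --pt "255 25 -0.8 -6 -0.95" --pt "255 29 -0.9 -6 -1.09" --pt "255 33 -1 -6 -1.23" --pt "255 37 -1.2 -6 -1.37" --pt "255 41 -1.3 -6 -1.51" --pt "255 44 -1.4 -6 -1.65" --pt "255 44.59 -1.42 -5 -1.71" --pt "255 44.59 -1.42 -2.5 -1.71" --pt "255 44.59 -1.42 -1 -1.71" --pt "255 44.59 -1.42 -1 -1.71" --pt "255 44.59 -1.42 -1 -1.71"

```text
clock: 46.4
position: [0.5011, 0.3417, 0.1392]
tcp_rot: [[-1.0, -0.009, -0.0], [-0.009, 1.0, -0.002], [0.0, -0.002, -1.0]]
force: [0.2, -0.3, -2.1]
gripper_width: 0.0183
```

```bash
python3 st.py; python3 look.py r1 .501 .3425; python3 ov3.py r1 .5012 .3425 .07 180.8 0 or1
```

```text
46.4 [0.5011 0.3417 0.1392] yaw -179.49 tau [ 0.049 -0.013 -0.015] F [ 0.22 -0.25 -2.11] j [ 28.2  17.6 -10.8  61.7  -0.1  27.7] e6 0.003 0.0183
46.4 [0.5011 0.3417 0.1392] yaw -179.49 tau [ 0.049 -0.013 -0.015] F [ 0.22 -0.25 -2.11] j [ 28.2  17.6 -10.8  61.7  -0.1  27.7] 0.01830176675166409
```

View pics/or1.png

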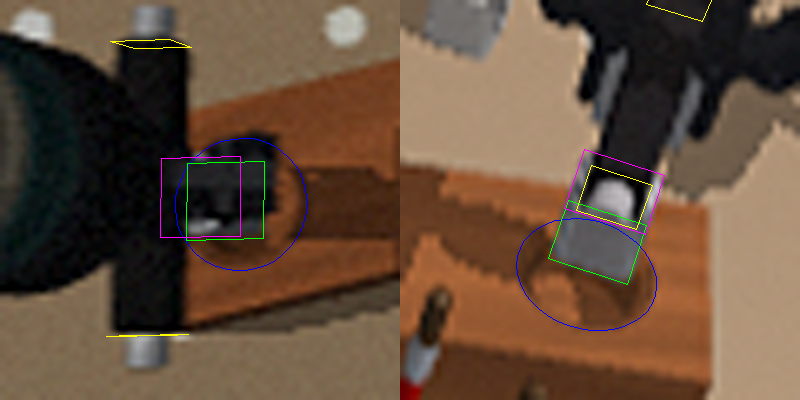

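Call:
servo_tool --pt "255 0 0 1 0" --pt "255 0 0 1.8 0" --pt "255 0 0 2.4 0" --pt "255 0 0 2.8 0" --pt "255 0 0 2.8 0"

```text
clock: 47.0
position: [0.5003, 0.3423, 0.1104]
tcp_rot: [[-1.0, -0.01, -0.002], [-0.01, 1.0, -0.001], [0.002, -0.001, -1.0]]
force: [-0.6, 0.8, -2.4]
gripper_width: 0.0182
```

```bash
python3 st.py
```

```text
47.0 [0.5003 0.3423 0.1104] yaw -179.42 tau [0.018 0.002 0.026] F [-0.56  0.77 -2.42] j [ 28.3  19.  -12.6  58.5  -0.   27.7] e6 0.0 0.0182
```

Call:
servo_tool --pt "255 0 0 0.6 0" --pt "255 0 0 1.2 0" --pt "255 0 0 1.7 0" --pt "255 0 0 2 0" --pt "255 0 0 2.15 0" --pt "255 0 0 2.15 0"

```text
clock: 47.6
position: [0.5009, 0.3426, 0.0897]
tcp_rot: [[-1.0, -0.01, -0.0], [-0.01, 1.0, -0.0], [0.0, -0.0, -1.0]]
force: [-0.1, -0.2, -2.1]
gripper_width: 0.0185
```

```bash
python3 st.py
```

```text
47.6 [0.5009 0.3426 0.0897] yaw -179.41 tau [-0.008  0.017 -0.01 ] F [-0.12 -0.24 -2.14] j [ 28.3  20.1 -13.8  56.1   0.   27.7] e6 -0.0 0.0185
```

Call:
servo_tool --pt "255 0 0 0.15 0" --pt "255 0 0 0.25 0" --pt "255 0 0 0.25 0"

```text
clock: 47.9
position: [0.5013, 0.3428, 0.0877]
tcp_rot: [[-1.0, -0.01, 0.0], [-0.01, 1.0, 0.0], [-0.0, 0.0, -1.0]]
force: [-0.5, 0.8, -3.0]
gripper_width: 0.0183
```

```bash
python3 st.py
```

```text
47.9 [0.5013 0.3428 0.0877] yaw -179.42 tau [-0.023 -0.017 -0.02 ] F [-0.47  0.84 -2.95] j [ 28.3  20.3 -13.9  55.9  -0.   27.7] e6 -0.0 0.0183
```

Call:
servo_tool --pt "255 0 0 0.15 0" --pt "255 0 0 0.25 0" --pt "255 0 0 0.25 0"

```text
clock: 48.2
position: [0.5016, 0.3429, 0.0876]
tcp_rot: [[-1.0, -0.01, 0.001], [-0.01, 1.0, 0.0], [-0.001, 0.0, -1.0]]
force: [-3.2, -1.9, 9.2]
gripper_width: 0.0183
```

```bash
python3 st.py
```

```text
48.2 [0.5016 0.3429 0.0876] yaw -179.42 tau [-0.552  0.88  -0.011] F [-3.16 -1.91  9.24] j [ 28.3  20.3 -13.9  55.8  -0.   27.7] e6 0.003 0.0183
```

Call:
servo_tool --pt "255 0 0 -0.2 0" --pt "200 0 0 -0.2 0" --pt "170 0 0 -0.2 0" --pt "120 0 0 -0.2 0" --pt "100 0 0 -0.2 0" --pt "100 0 0 -0.2 0" --pt "60 0 0 -1 0" --pt "0 0 0 -4 0" --pt "0 0 0 -8 0" --pt "0 0 0 -13 0" --pt "0 -4 -8 -16 0" --pt "0 -6 -12 -18 0" --pt "0 -10 -16 -18 0" --pt "0 14 -20 -18 0" --pt "0 14 -25 -18 0" --pt "0 14 -30 -18 0" --pt "0 14 -35 -18 0" --pt "0 14 -40 -18 0" --pt "0 14 -45 -18 0"

```text
clock: 50.1
position: [0.3935, -0.0008, 0.2647]
tcp_rot: [[-1.0, -0.012, 0.002], [-0.012, 1.0, -0.0], [-0.002, -0.0, -1.0]]
force: [0.1, -1.3, -0.4]
gripper_width: 0.0857
```

```bash
python3 st.py; python3 - <<'E'
from h import *
for n in ("scene","top"):
    p=arm.capture(n); np.savez(f"f_{n}.npz",**{k:p[k] for k in ("image","intrinsics","T")})
    cv2.imwrite(f"pics/f_{n}.png",cv2.resize(p["image"][:,:,::-1],None,fx=1.5,fy=1.5))
E
```

```text
50.1 [ 0.3935 -0.0008  0.2647] yaw -179.31 tau [-0.034 -0.097 -0.025] F [ 0.11 -1.32 -0.4 ] j [ -9.5  -9.4 -24.4  75.   -0.  -10.2] e6 0.862 0.0857
```

View pics/f_scene.png

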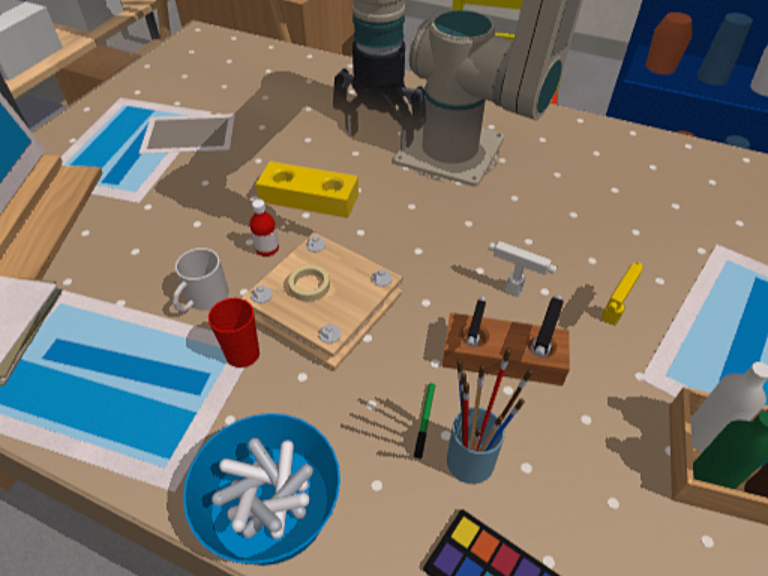

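View pics/f_top.png

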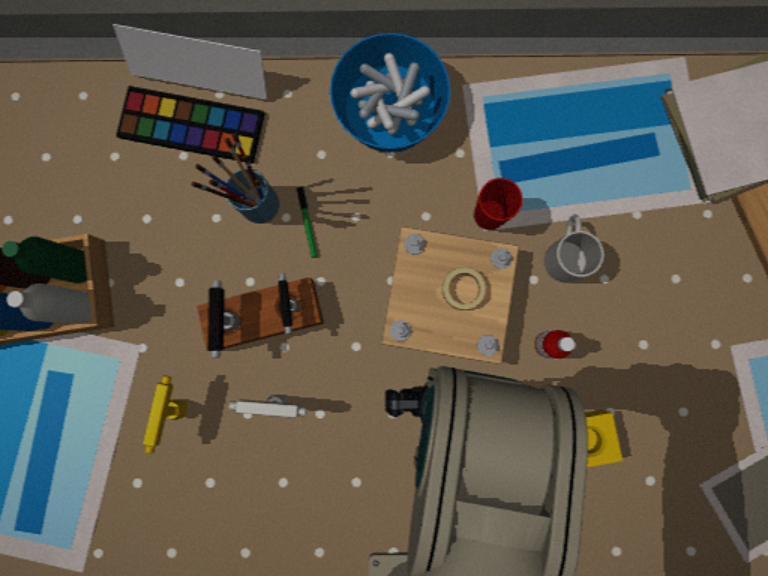

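```bash
cat > run4.py <<'E'
import fit; from fit import *
q=np.load("q.npy"); i0=np.load("init.npy"); setup(i0[:3])
for n in P: P[n]=dict(np.load(f"f_{n}.npz"))
a,b=np.deg2rad(q[3:5]); l=np.array([np.cos(a)*np.cos(b),np.sin(a)*np.cos(b),np.sin(b)])
x=np.array([i0[0]+q[0]/1e3,i0[1]+q[1]/1e3,i0[2]+np.deg2rad(q[2])]); off={"scene":q[5:7],"top":q[7:9]}
ys=np.arange(0,90,5)
for i in range(4):
    c=np.array([sum((np.sqrt(1+(resid(n,i,x,np.deg2rad(y),l,off[n],q[9]/1e3)/8)**2)-1).sum() for n in P) for y in ys])
    print("abcd"[i],ys[c.argmin()],np.round(c-c.min()).astype(int))
E
python3 run4.py
```

```text
a 30 [ 81  79  65  48  29   5   0  12  24  44  59  72  89  94  99 101 101  95]
b 70 [ 92 104 117 122 125 125 113 115 108  94  79  53  23   4   0  14  29  58]
c 55 [107 108 103  99  89  78  73  54  29  16   0   0   9  28  45  65  82  97]
d 5 [ 9  0  3 21 39 57 66 73 79 81 76 72 68 60 49 40 24 15]
```

```bash
cat > run5.py <<'E'
from fit import *
import os
q=np.load("q.npy"); i0=np.load("init.npy"); setup(i0[:3])
a,b=np.deg2rad(q[3:5]); l=np.array([np.cos(a)*np.cos(b),np.sin(a)*np.cos(b),np.sin(b)])
x=np.array([i0[0]+q[0]/1e3,i0[1]+q[1]/1e3,i0[2]+np.deg2rad(q[2])]); off={"scene":q[5:7],"top":q[7:9]}
def est(files,i,c0):
    ys=np.arange(c0-12,c0+13,2); tot=np.zeros(len(ys)); out=[]
    for n,f in files:
        P[n]=dict(np.load(f))
        c=np.array([(np.sqrt(1+(resid(n,i,x,np.deg2rad(y),l,off[n],q[9]/1e3)/8)**2)-1).sum() for y in ys]); tot+=c
        p=np.polyfit(ys-c0,c,2); out.append(round(c0-p[1]/2/p[0],1))
    p=np.polyfit(ys-c0,tot,2); print("abcd"[i],files[0][1],out,"joint",round(c0-p[1]/2/p[0],1),flush=True)
for i,c0 in ((0,29),(1,68),(2,52),(3,5)): est([("scene","f_scene.npz"),("top","f_top.npz")],i,c0)
for i,c0 in ((0,-2),(1,46),(2,25),(3,74)): est([("scene","p_scene.npz"),("top","p_top.npz")],i,c0)
est([("scene","a5_scene.npz")],2,70); est([("scene","a5_scene.npz")],3,29); est([("scene","a5_scene.npz")],1,91)
est([("scene","b5_scene.npz")],2,50); est([("scene","r1_scene.npz")],3,3);est([("scene","r1_scene.npz")],2,50);est([("scene","k1_scene.npz")],0,42)
E
python3 run5.py
```

```text
a f_scene.npz [np.float64(27.0), np.float64(36.4)] joint 29.7
b f_scene.npz [np.float64(65.5), np.float64(72.9)] joint 69.2
c f_scene.npz [np.float64(52.6), np.float64(53.0)] joint 52.8
d f_scene.npz [np.float64(6.9), np.float64(3.7)] joint 4.4
a p_scene.npz [np.float64(-0.1), np.float64(-1.8)] joint -1.0
b p_scene.npz [np.float64(44.6), np.float64(45.5)] joint 45.0
c p_scene.npz [np.float64(26.4), np.float64(25.0)] joint 25.9
d p_scene.npz [np.float64(69.7), np.float64(75.4)] joint 73.5
c a5_scene.npz [np.float64(66.4)] joint 66.4
d a5_scene.npz [np.float64(32.9)] joint 32.9
b a5_scene.npz [np.float64(87.4)] joint 87.4
c b5_scene.npz [np.float64(57.4)] joint 57.4
d r1_scene.npz [np.float64(12.0)] joint 12.0
c r1_scene.npz [np.float64(52.7)] joint 52.7
a k1_scene.npz [np.float64(42.4)] joint 42.4
```

```bash
python3 - <<'E'
from workcell import arm
print(arm.get_state()["clock"]); print(arm.hand_in())
E
```

```text
50.2
the job is handed in; nothing more can be done
None
```

I tightened all four nuts with the larger black key in cross order (a, c, b, d), twice round, stood the key back in its hole and handed in at 50.2 s.

- **First round:** each nut was turned about 45°, judged from the key's turn after its play was taken up.
- **Second round:** I brought each nut up in small steps until the torque climbed. The last wrist torque readings were a 0.70, c 0.88, b 0.71 and d 0.64 N m. Nut c sits near the top of the 0.4 to 0.9 range.
- **Something went wrong:** the key tilted about 8 to 10° in the grip around nut d in the first round. It then caught on nut a when I lowered it for the second round. I lifted it, stood it in the wooden block's hole, straightened and regripped it, then carried on with nut a. While doing this it caught on the hole's rim, with up to about 36 N read at the wrist.
- **Last pictures:** the key stands upright in its own hole, the smaller key, tape, mug, tumbler, glue and marker show no visible movement, and the arm is clear of everything.
- **A check that disagrees:** a picture fit of the final nut angles (good to about ±4°) matches the key's angle to within about 3° for a and b. For c and d it shows about 5° less turn than the key made. I put this down to the key giving in the grip, but did not confirm it. I relied on the felt torque.

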